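Cock the rack loader and fire a tube rack into the analyser

ROBOT

A 6-joint arm with a two-finger parallel gripper is mounted at the origin on the work surface. World frame = base frame: x ahead of the robot, y to its left, z up, the work surface at z = 0. Lengths are in mm, angles in degrees, forces in N, time in s.
With the tool pointing down it reaches from about 350 to 850 mm from the base axis. Payload 8.1 kg.
Tool frame: the origin (TCP) lies on the front face of the gripper's body, between the roots of the fingers; the fingertips stand r.finger_overhang ahead of it and the grasp point (between the pads) lies 54 mm ahead of it (r.finger_overhang is the distance from the TCP to the fingertips, in mm); y points along the fingers, z is the direction in which the jaws open and shut, and the axes are right-handed (so a half turn about y gives the same grasp; the last joint's range is limited). The gripper opens to 85 mm and grips with 20 to 120 N. Pads are 22 mm wide; open, the fingers measure 114 mm over their backs; the gripper's body (76 mm by 85 mm) begins 54 mm behind the grasp point. The pads swing forward as they close: fully open they stand 13 mm farther back than shut.
Start: joints at [59.106, 7.471, 85.268, -0, 87.261, -4.893], TCP at [263.011, 539.288, 303.892] pointing down, gripper open.
Joint ranges: [-169.43, 169.43], [-51.17, 129.36], [1.28, 143.12], [-76.62, 256.62], [0, 156.53], [-152.29, 152.29]. Speed limits (degrees/s): [136.94, 136.94, 159.86, 180, 180, 180].

INTERFACE

Orientations are given as [roll, pitch, yaw] about the fixed x, y, z axes, in that order (R = Rz(yaw) Ry(pitch) Rx(roll)).
In Python, from bench import r gives the robot as it stands. The module is installed in compiled form; this text tells all that it offers.
- The arm moves only by the tool arm_command, never from a script. Its argument "increments" is a list of rows, each a list of 6 numbers: the shift along the tool's x, y, z in m, then the turn, a rotation vector about the tool's x, y, z in rad. In form: [[tx, ty, tz, wx, wy, wz], ...]. A call has exactly 10 rows; each row is the pose to reach, as a shift and turn from the pose commanded when the call began, along the tool's axes at that moment; what a row does not reach only later rows make up. A row lasts 1/8 s, in which the tool goes at most 62.5 mm and 10.7 degrees, less where a joint would pass 70% of its speed; a pose out of reach is approached as far as the arm can. A call with a gripper value outside its range is refused whole. "jaw" is the gripper's target within -1 to 1 (shut at 1, half-way at 0, fully open at -1), set as the call begins (left out, the last holds). The fingers move at their own pace and stop on an object; "force" is the grip in N (left out, the last holds). Time passes only in rows, so rows that repeat a pose let the fingers close, or fill a call up. It gives the time, the measured TCP pose, the force and the opening at its end, in the units of the state.
- r.sense(): the state, without advancing time (a new reading comes with each control period).
- r.snapshot(name): name is "scene" or "top" or "wrist"; returns the picture (480x640x3 uint8, red, green, blue); there is no depth.
- r.camera_model(name): a dict with "intrinsics" (3x3 intrinsics, pixels), "cam_to_world" (4x4, takes a point from camera to world coordinates). Camera axes: x right, y down, z forward; pixel columns grow to the right and rows downward; lengths in mm; the calibration is good to about 2 mm. A picture is of the moment at which its call begins: read the wrist's pose just before it. camera_model takes no time and is no camera call; for the wrist camera it gives the pose at the moment of the call.
- r.hand_in(): hands the job in, once; it reports no verdict.
Trained networks look in the newest picture that a camera, given by its name, has taken for a name from the list of things; names that differ only in an ending like _2 or _b are one class to them, and where a whole thing is asked for, a point or a joint stands for the part that bears it (a point fixed in the world has none). Each returns a list of dicts, best first, with "conf" (0 to 1); they miss things now and then, are a little off and sometimes report something else, mostly with a low value. They report only what shows in the picture. A call takes as long as a camera call.
- r.trace(camera, target): "mask" (480x640 bool, what is visible of it) and "position" ([column, row] in pixels, amid what is visible of it).
- r.spot_point(camera, target): "position" ([column, row] in pixels: a listed point, or the origin of a listed thing).
The state is a dict: "time": time; "joint_pos": joint angles; "qd": joint speeds; "joint_efforts": joint torques, N m; "tool_pos": TCP position; "tcp_rot": TCP orientation; "ft_force": force on the tool from outside, world axes, zero at the start; "wrist_torque": the same for the moment, N m; "finger_gap": finger opening in mm.
Only numpy, scipy, OpenCV 4.12 (cv2) and the standard library are available. Lean on these libraries where they do the work, as an engineer would, in place of code of your own. Each camera call takes 0.05 s, during which the arm holds its last target.

TASK

Cock the rack loader: swing its blue sprung arm back, away from the inlet, until the sear catches and holds it. Then stand the black rack of orange-capped tubes in the lane, lengthwise between the rails in the clear stretch between the cocked arm and the mouth of the inlet, let go of it, and press the red trigger under the clear guard so that the arm drives the rack home into the inlet; do not push the rack in by hand. Leave the other things on the bench where they are, and finish with the arm sprung forward, the trigger let up and the rack standing upright in the inlet.

Things in the scene. Friction and masses are not known exactly. Their poses are not given: they have to be found in the camera images.
- loader: Rack loader: fixed machine on a grey plate 210 (x) by 510 (y) by 10 mm, covering x -100 to 110, y -210 to 300 in its own axes. Origin on the table, under the lane's centre line; z up. The lane runs along its y axis at x = 0, from the trigger end (-y) to the inlet (+y). Yaw within 13 degrees of 0; it cannot be shifted. Offsets below marked 'own' are mm in these axes.
- pusher (a joint): Angle of the blue sprung arm, rad. 0 = sprung forward against a stop, across the lane; grows counter-clockwise from above, towards own -y. The sear snaps in at 0.97, hard stop 1.05; caught it rests at 0.93 to 0.97, let go earlier it swings forward. Take it to 1.0-1.04 and let go. Spring: 3 N at the post at 0, 8 N cocked, plus 3 N per rad/s of damping. Tripped, it takes 1 to 2 s to swing.
- pivot (a point): Axis of the arm's upright pivot (own x 85, y 0), 44 mm above the table. The arm is a bar 165 mm long from here, 16 mm wide, 34 to 54 mm above the table, sweeping over the rails, with a white ball roller on its front that pushes the rack. At joint 0 it points to own -x and 30 degrees towards +y.
- grip_post (a point): Point in the black upright grip post at the arm's free end, 155 mm from the pivot axis, 94 mm above the table. The post is round, 20 mm thick, 54 to 120 mm above the table, with a yellow band near its top. It can be pinched from above or pushed sideways, and circles the pivot with the arm.
- lane_spot (a point): On the lane's floor, 12 mm above the table, own x 0, y 60: where the rack's centre is to stand, give or take 15 mm along the lane, long axis along own y. Rails: two round steel rods a side, the lower pair 39 mm apart, the upper 49 mm, top 31 mm above the table, y -5 to 150. The cocked arm, with a white roller on it, reaches to y -13 here. The sprung arm leaves the rack's centre at y 132 to 145.
- inlet (a point): Top front edge of the inlet, over the lane, own x 0, y 145, 116 mm above the table. The inlet is a dark, white-topped housing, own x -90 to 105, y 145 to 295, with a bay 56 mm wide and 98 mm high under its thin roof, from this mouth to an end wall at y 220.
- trigger (a joint): Angle of the trigger rocker, rad: 0 = up (spring returned); grows as the red paddle is pressed down, to a stop at 0.3. The sear lets go at 0.12 to 0.2. Pressing takes 2 to 8 N at the paddle.
- trigger_pad (a point): Centre of the red paddle's top, own x -35, y -168, 54 mm above the table when up. Paddle 44 by 44 by 6 mm; it sinks 6 to 10 mm before the sear lets go, 15 mm in all. Its level axle is 53 mm away towards own +y.
- guard_edge (a point): Middle of the yellow front (-x) edge of the clear guard over the trigger, 148 mm above the table. The roof is 4 mm thick, own x -38 to 52, y -202 to -136, underside 92 mm above the paddle; its front edge reaches 3 mm past the paddle's centre. Clear wall at the back (x 50). Open towards own -x: reach in with the tool leaning 30 to 45 degrees from vertical, its body back towards own -x.
- rack_mid (a point): The tube rack to load: black, 34 (x) by 120 (y) by 55 mm tall, with five orange-capped tubes fixed in it, up to 82 mm. About 0.2 kg. The point is on its centre axis, 40 mm above its foot; its x, y and z axes are across, along and up. It stands on the table. Either end may lead.
- empty_rack_mid (a point): Bystander: light grey rack without tubes, 34 by 120 by 55 mm, standing on the table; the point is at its centre, 27.5 mm up. It and the black rack may have changed places.
- buffer: Bystander: white bottle with blue cap, 60 mm diameter, 130 mm tall. Origin under its foot.
- reagent: Bystander: amber bottle with white cap, 52 mm diameter, 85 mm tall. Origin under its foot.
- jar: Bystander: clear jar with yellow lid, 60 mm diameter, 60 mm tall. Origin under its foot.
- tip_box: Bystander: blue box of pipette tips, 85 by 120 by 65 mm. Origin under its foot.
- brush: Bystander: small brush 160 mm long, lying on the table.

How it is judged:
By the outcome, as a careful person would: the job done as asked, in the order asked, and still so for the second after the job is handed in, with the robot touching nothing.
It also fails if it takes over 64 s, if anything falls off the work surface, if the arm or the gripper's body presses on something with over 40 N, if the wrist force passes 120 N, or if a joint passes its speed limit or range.

## Working session

There is one attempt and no reset: what is moved stays moved. The work goes in short steps, Python scripts to look and compute and a tool call to move; the robot and the scene stay as the last step left them, time stands still between calls to the robot, and variables do not carry over. Pictures are saved under pics/ and viewed, and the job is handed in when it is done.

Besides the shell and the picture viewer there is one more tool, called after "Request:" as name(argument=value, ...) on one line, values as JSON. arm_command: Moves the arm, as the interface text tells. Its arguments: {"type":"object","properties":{"increments":{"type":"array","items":{"type":"array","items":{"type":"number"}}},"jaw":{"type":"number"},"force":{"type":"number"}},"required":["increments"]}

```bash
mkdir -p pics; ls
python3 - <<'E'
from bench import r
import cv2,numpy as np
s=r.sense()
for k,v in s.items(): print(k,np.round(v,3) if not isinstance(v,dict) else v)
print(r.finger_overhang)
for c in ["scene","top","wrist"]:
    im=r.snapshot(c); cv2.imwrite(f"pics/{c}0.png",im[:,:,::-1])
    m=r.camera_model(c); print(c,np.round(m["intrinsics"],1).tolist(),np.round(m["cam_to_world"],3).tolist())
E
```

```text
pics
time 0.0
joint_pos [ 5.9106e+01  7.5170e+00  8.5330e+01  1.0000e-03  8.7262e+01 -4.8920e+00]
qd [-0.043  0.047  0.018 -0.008  0.076 -0.084]
joint_efforts [ 2.0000e-03 -5.6938e+01 -5.0056e+01  0.0000e+00  1.5000e-02 -0.0000e+00]
tool_pos [262.788 538.919 302.818]
tcp_rot [-9.0108e+01  1.0000e-02 -2.6002e+01]
ft_force [ 0.322 -0.3    0.077]
wrist_torque [-0.043  0.     0.016]
finger_gap 85.185
72.6
scene [[479.0, 0.0, 316.6], [0.0, 479.0, 232.5], [0.0, 0.0, 1.0]] [[0.833, 0.469, -0.293, 843.43], [0.553, -0.704, 0.446, -397.619], [0.003, -0.533, -0.846, 1027.137], [0.0, 0.0, 0.0, 1.0]]
top [[612.5, 0.0, 324.9], [0.0, 612.5, 244.3], [0.0, 0.0, 1.0]] [[0.004, -0.988, 0.154, 300.28], [-1.0, -0.005, -0.006, 104.615], [0.007, -0.154, -0.988, 1725.719], [0.0, 0.0, 0.0, 1.0]]
wrist [[396.7, 0.0, 318.4], [0.0, 396.7, 238.5], [0.0, 0.0, 1.0]] [[0.438, 0.867, 0.235, 203.928], [0.899, -0.423, -0.116, 567.155], [-0.001, 0.262, -0.965, 372.428], [0.0, 0.0, 0.0, 1.0]]
```

View pics/scene0.png

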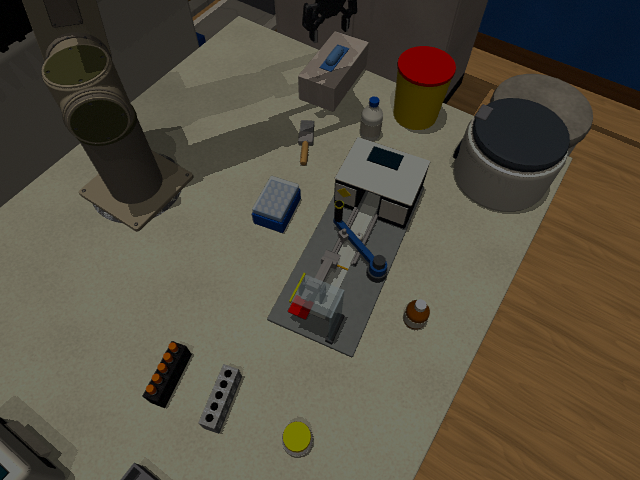

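View pics/top0.png

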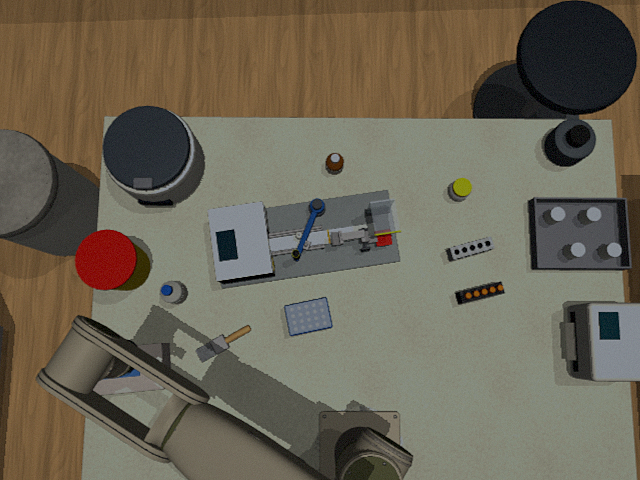

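View pics/wrist0.png

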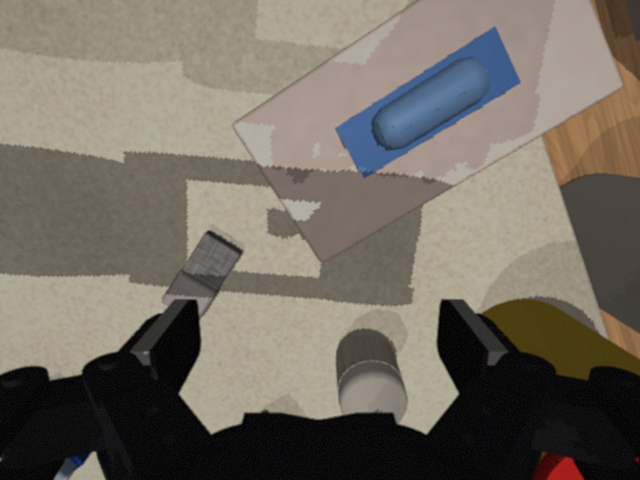

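The scene camera shows the loader at the centre, with the inlet at about (385,175) and the trigger at (300,305). The black rack is at (167,373). In the top view the arm post is at (296,255), the paddle at (384,240) and the black rack at (480,292). Next I'll measure these.

```bash
cat > h.py <<'E'
import numpy as np,cv2
from scipy.spatial.transform import Rotation as Ro
from scipy.optimize import least_squares
def cam(r,c):
    m=r.camera_model(c); return np.array(m["intrinsics"]),np.array(m["cam_to_world"])
def ray(K,T,p):
    d=T[:3,:3]@np.linalg.inv(K)@[p[0],p[1],1]; return T[:3,3],d/np.linalg.norm(d)
def atz(K,T,p,z):
    o,d=ray(K,T,p); return o+d*(z-o[2])/d[2]
def proj(K,T,P):
    P=np.atleast_2d(P); q=(P-T[:3,3])@T[:3,:3]; u=q@K.T; return u[:,:2]/u[:,2:]
def L2W(L,p):  # L=(x,y,yaw deg)
    c,s=np.cos(np.radians(L[2])),np.sin(np.radians(L[2])); p=np.atleast_2d(p).astype(float)
    return np.c_[L[0]+c*p[:,0]-s*p[:,1],L[1]+s*p[:,0]+c*p[:,1],p[:,2]]
E
python3 - <<'E'
from bench import r
from h import *
Z=dict(loader=0,pivot=44,grip_post=94,lane_spot=12,inlet=116,trigger_pad=54,guard_edge=148,rack_mid=40,empty_rack_mid=27.5,buffer=0,reagent=0,jar=0,tip_box=0,brush=0)
for c in ["scene","top"]:
    r.snapshot(c);K,T=cam(r,c)
    for n,z in Z.items():
        for d in r.spot_point(c,n)[:2]:
            print(c,n,round(d["conf"],2),np.round(d["position"],1),np.round(atz(K,T,d["position"],z)[:2],1))
print(r.sense()["time"])
E
```

```text
scene loader 0.88 [341.7 260.1] [583. 111.]
scene pivot 0.85 [379.1 265.8] [674.6 124.5]
scene pivot 0.22 [364.7 135.3] [437.6 460.9]
scene grip_post 0.68 [338.7 211.7] [531.7 171.4]
scene grip_post 0.23 [299.8 304.8] [590.3 -75.4]
scene lane_spot 0.65 [168.6 371.3] [ 423.3 -325.9]
scene lane_spot 0.54 [304.6 145. ] [301.8 362.2]
scene inlet 0.88 [364.8 189.6] [556.8 246.7]
scene trigger_pad 0.81 [300.3 306.4] [582.5 -64.1]
scene guard_edge 0.92 [296.9 282.7] [572.5 -57.4]
scene guard_edge 0.62 [303.9 140.2] [364.  272.5]
scene rack_mid 0.74 [166.4 373.2] [ 433.8 -333.3]
scene empty_rack_mid 0.81 [219.  394.6] [ 547.6 -305.5]
scene buffer 0.91 [369.2 135.2] [430.2 506.9]
scene reagent 0.87 [416.4 319.2] [805.9  75. ]
scene jar 0.71 [298.1 438.8] [ 725.9 -282.1]
scene tip_box 0.9 [275.2 205.3] [350.5 153.5]
scene brush 0.65 [304.  145.7] [295.5 368. ]
top loader 0.72 [322.3 239. ] [585.  101.3]
top loader 0.45 [178.3 293.8] [426.7 505.4]
top pivot 0.75 [316.  209.7] [660.9 119.5]
top grip_post 0.98 [297.1 251.8] [534.3 169.1]
top lane_spot 0.96 [299.6 240.4] [578.7 165.7]
top lane_spot 0.18 [386.1 231.5] [605.7 -79.9]
top inlet 0.8 [267.1 242.2] [556.5 248.3]
top trigger_pad 0.66 [386.5 236.6] [583.8 -76.3]
top guard_edge 0.62 [387.4 233.6] [575.9 -68.6]
top rack_mid 0.84 [479.9 294.1] [ 427.  -333.6]
top rack_mid 0.69 [324.3 236.4] [585.8  95.9]
top empty_rack_mid 0.73 [470.5 250.2] [ 550.9 -314.7]
top buffer 0.67 [177.3 295.5] [421.9 508. ]
top buffer 0.55 [324.5 238.3] [587.1  95.1]
top reagent 0.68 [333.  170.9] [785.8  71.3]
top jar 0.81 [459.9 186.8] [ 740.6 -296.7]
top tip_box 0.92 [308.8 318.3] [359.9 138. ]
top brush 0.8 [224.2 342. ] [293.4 372.5]
1.65
```

Run:
```python
from bench import r
from h import *
P=[("pivot",[85,0,44],[[379.1,265.8],[316,209.7]]),
("post",[85-155*np.cos(np.pi/6),155*.5,94],[[338.7,211.7],[297.1,251.8]]),
("inlet",[0,145,116],[[364.8,189.6],[267.1,242.2]]),
("trig",[-35,-168,54],[[300.3,306.4],[386.5,236.6]]),
("guard",[-38,-169,148],[[296.9,282.7],[387.4,233.6]]),
("orig",[0,0,0],[[341.7,260.1],[322.3,239]]),("lane",[0,60,12],[None,[299.6,240.4]])]
C=[cam(r,"scene"),cam(r,"top")]
def res(L,w=True):
    o=[]
    for n,p,px in P:
        for (K,T),q in zip(C,px):
            if q is not None:o.append((proj(K,T,L2W(L,p))[0]-q))
    return np.array(o)
s=least_squares(lambda L:res(L).ravel(),[580,105,5],loss='soft_l1')
print(s.x,np.round(res(s.x),1).tolist())
L=s.x
import itertools
def draw(c,i,name,crop,sc):
    K,T=C[i]; im=r.snapshot(c)[:,:,::-1].copy()
    im=im[crop[1]:crop[3],crop[0]:crop[2]]; im=cv2.resize(im,None,fx=sc,fy=sc,interpolation=cv2.INTER_CUBIC)
    cv2.imwrite(f"pics/{name}_raw.png",im)
    def ln(pts,col):
        q=(proj(K,T,L2W(L,pts))-[crop[0],crop[1]]+.5)*sc
        cv2.polylines(im,[np.round(q).astype(int)],True,col,1)
    ln([[-100,-210,10],[110,-210,10],[110,300,10],[-100,300,10]],(0,255,0))
    ln([[-90,145,118],[105,145,118],[105,295,118],[-90,295,118]],(255,0,255))
    ln([[-57,-190,54],[-13,-190,54],[-13,-146,54],[-57,-146,54]],(255,255,0))
    ln([[-38,-202,148],[52,-202,148],[52,-136,148],[-38,-136,148]],(0,255,255))
    ln([[0,-5,12],[0,150,12]],(0,0,255))
    cv2.imwrite(f"pics/{name}.png",im)
draw("top",1,"ov_top",(200,180,410,290),3.8)
draw("scene",0,"ov_sc",(250,130,450,370),2.5)
```

```text
[586.09978538 105.52372968  10.43426597] [[-2.6, 0.1], [-0.5, -3.1], [-2.6, -2.0], [-1.4, 3.9], [1.4, 0.2], [0.1, -1.3], [-0.7, 0.6], [-3.7, 0.6], [-0.1, 5.5], [-0.4, -1.3], [-0.1, 2.2], [-1.5, -0.4], [0.4, 1.2]]
```

View pics/ov_top.png

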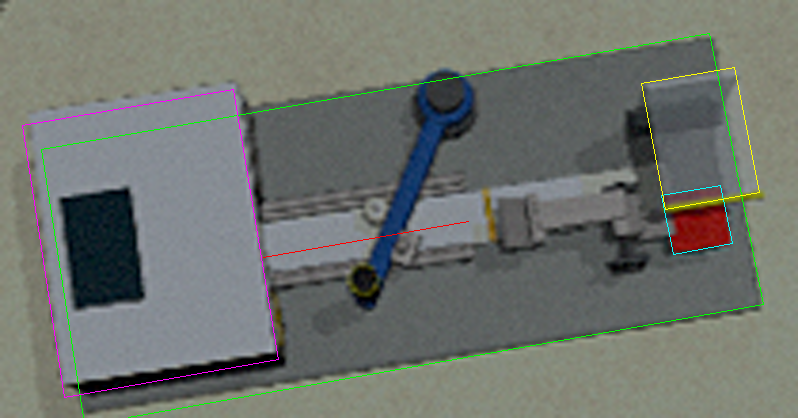

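View pics/ov_sc.png

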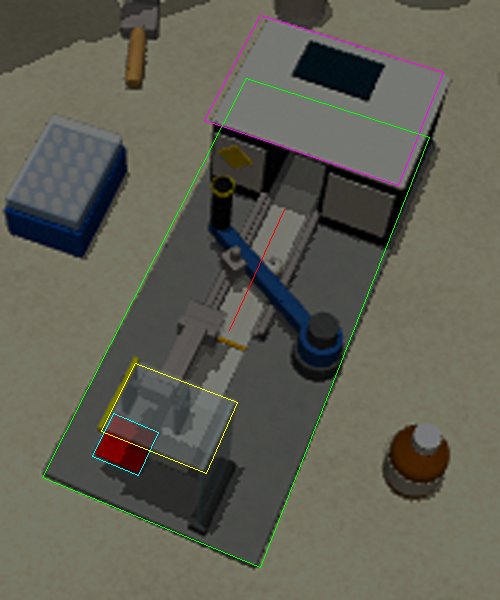

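The fitted yaw comes out too large, so I'll refine it using crisp edges in the raw crops.

View pics/ov_top_raw.png

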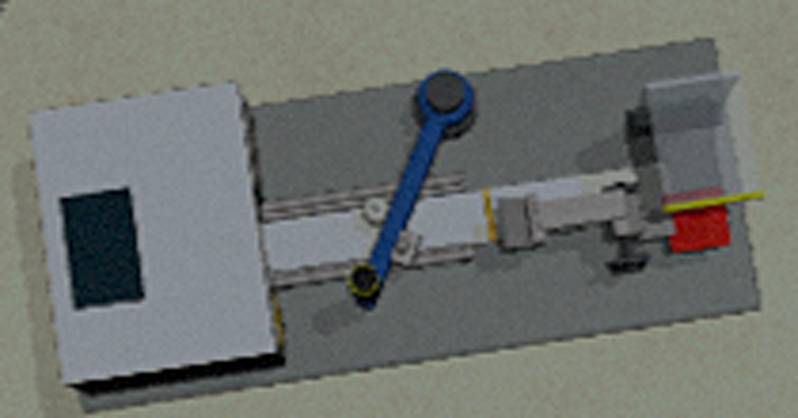

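View pics/ov_sc_raw.png

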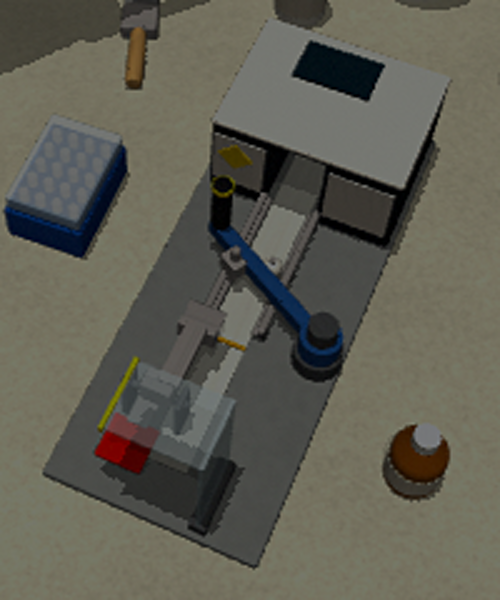

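Run:
```python
from bench import r
from h import *
C=[cam(r,"scene"),cam(r,"top")]
t=lambda u,v:(1,[u/3.8+200-.4,v/3.8+180-.4])
s=lambda u,v:(0,[u/2.5+250-.3,v/2.5+130-.3])
P=[([110,-210,10],t(713,39)),([-100,-210,10],t(760,308)),([-100,300,10],t(85,411)),
([105,145,116],t(238,84)),([-90,145,116],t(276,352)),([105,295,116],t(32,113)),([-90,295,116],t(65,382)),
([-100,-210,10],s(43,474)),([110,-210,10],s(257,566)),
([105,145,116],s(403,185)),([-90,145,116],s(214,122)),([105,295,116],s(449,78)),([-90,295,116],s(268,20))]
def res(L): return np.array([proj(*C[q[0]],L2W(L,p))[0]-q[1] for p,q in P])
f=least_squares(lambda L:res(L).ravel(),[580,105,8]); print(f.x); print(np.round(res(f.x),1).tolist())
for i in (0,1):
  ii=[k for k in range(len(P)) if P[k][1][0]==i]
  g=least_squares(lambda L:res(L)[ii].ravel(),[580,105,8]); print(i,g.x,np.abs(res(g.x)[ii]).max())
L=f.x
open("L.txt","w").write(" ".join(map(str,L)))
a0=np.pi/6
for n,p in dict(pivot=[85,0,44],post=[85-155*np.cos(a0),77.5,94],lane=[0,60,12],trig=[-35,-168,54],guard=[-38,-169,148],inlet=[0,145,116]).items(): print(n,np.round(L2W(L,p)[0],1))
# check post top / pivot in images
for c,i in(("scene",0),("top",1)):
  print(c,np.round(proj(*C[i],L2W(L,[[85-155*np.cos(a0),77.5,94],[85,0,60],[-35,-168,54]])),1).tolist())
# racks
for c,i in(("scene",0),("top",1)):
  r.snapshot(c)
  for n in("rack_mid","empty_rack_mid"):
    d=r.trace(c,n)[0]; m=d["mask"].astype(np.uint8); 
    rc=cv2.minAreaRect(np.argwhere(m)[:,::-1].astype(np.float32)); print(c,n,d["conf"],m.sum(),rc)
    np.save(f"m_{c}_{n}.npy",m)
    print([np.round(atz(*C[i],p,40)[:2],0).tolist() for p in cv2.boxPoints(rc)])
for c,cr in(("scene",(130,320,260,450)),("top",(430,220,520,310))):
  im=r.snapshot(c)[:,:,::-1][cr[1]:cr[3],cr[0]:cr[2]]; cv2.imwrite(f"pics/rk_{c}.png",cv2.resize(im,None,fx=4.5,fy=4.5,interpolation=cv2.INTER_CUBIC))
```

```text
[588.95540053 105.12114028   9.21512658]
[[-0.1, -1.2], [0.3, -0.5], [-1.3, 0.4], [-0.6, -1.0], [-0.2, -0.2], [-1.8, -0.2], [-1.1, 0.7], [-1.2, 0.1], [-0.3, 1.3], [-0.4, 2.1], [-1.7, 0.0], [0.3, 0.0], [-0.2, -0.9]]
0 [589.46900107 107.22815574   9.34055381] 1.4338743316998261
1 [587.7743872  103.10922323   8.98562316] 0.9775934557175958
pivot [672.9 118.7  44. ]
post [527.9 173.7  94. ]
lane [579.3 164.3  12. ]
trig [581.3 -66.3  54. ]
guard [578.5 -67.8 148. ]
inlet [565.7 248.2 116. ]
scene [[337.9, 210.3], [378.0, 264.0], [299.3, 306.9]]
top [[295.4, 254.1], [316.3, 204.3], [382.9, 237.5]]
scene rack_mid 0.88 1688 ((167.2518768310547, 373.89227294921875), (26.558996200561523, 67.65027618408203), 27.552810668945312)
[[423.0, -399.0], [390.0, -272.0], [450.0, -264.0], [479.0, -390.0]]
scene empty_rack_mid 0.72 1597 ((219.7834930419922, 398.26287841796875), (25.05673599243164, 68.13421630859375), 21.037511825561523)
[[552.0, -377.0], [511.0, -254.0], [563.0, -242.0], [600.0, -364.0]]
top rack_mid 0.77 590 ((478.8309631347656, 292.7994689941406), (12.871708869934082, 48.302425384521484), 76.4295654296875)
[[432.0, -262.0], [464.0, -393.0], [429.0, -400.0], [397.0, -269.0]]
top empty_rack_mid 0.64 594 ((469.0871887207031, 248.6239013671875), (13.696917533874512, 45.97566223144531), 73.3007583618164)
[[553.0, -241.0], [591.0, -365.0], [554.0, -375.0], [516.0, -251.0]]
```

View pics/rk_scene.png

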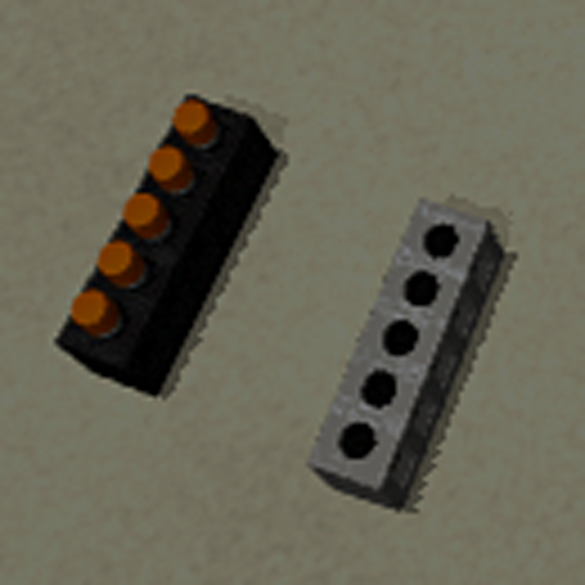

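View pics/rk_top.png

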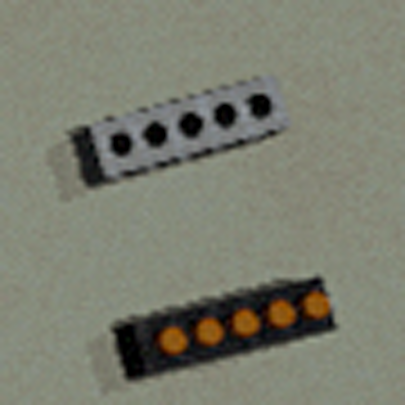

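```bash
cat >> h.py <<'E'
def loadL(): return np.array(list(map(float,open("L.txt").read().split())))
def R_rpy(rpy): return Ro.from_euler("xyz",rpy,degrees=True)
def plan(r,wps):
    """wps: list of (nrows,pos,Rotation). prints rows relative to the measured pose"""
    s=r.sense(); p0=np.array(s["tool_pos"]);R0=R_rpy(s["tcp_rot"])
    pc,Rc=p0,R0; rows=[]
    for n,p,R in wps:
        p=np.array(p,float); dv=(Rc.inv()*R).as_rotvec()
        for k in range(1,n+1):
            f=k/n; pk=pc+(p-pc)*f; Rk=Rc*Ro.from_rotvec(dv*f)
            t=R0.inv().apply(pk-p0)/1000; w=(R0.inv()*Rk).as_rotvec()
            rows.append([round(float(v),3) for v in np.r_[t,w]])
        print("seg",n,"dist/row",round(np.linalg.norm(p-pc)/n,1),"deg/row",round(np.degrees(np.linalg.norm(dv))/n,1))
        pc,Rc=p,R
    print(s["time"],np.round(p0,1),np.round(s["tcp_rot"],1)); print(str(rows).replace(" ",""))
E
python3 - <<'E'
from bench import r
from h import *
C=[cam(r,"scene"),cam(r,"top")]
S=np.array([(196,118),(171,165),(147,212),(121,261),(95,310)])/4.5+[130,320]-.4
Tt=np.array([(317,304),(282,313),(246,322),(209,331),(173,341)])/4.5+[430,220]-.4
# order: scene first = up-right = +y side; top left (small col) = +y
Tt=Tt[::-1]
def pts(v): return np.array([[v[0],v[1],82]]+[])+np.outer((2-np.arange(5))*v[3],[-np.sin(v[2]),np.cos(v[2]),0])
for sel in ((0,1),(0,),(1,)):
  f=least_squares(lambda v:np.concatenate([(proj(*C[i],pts(v))-[S,Tt][i]).ravel() for i in sel]),[430,-333,.2,22])
  print(sel,f.x[:2],np.degrees(f.x[2]),f.x[3],np.abs(f.fun).max())
L=loadL()
post=L2W(L,[85-155*np.cos(np.pi/6),77.5,94])[0]
plan(r,[(10,[post[0],post[1],260],R_rpy([-90,0,L[2]]))])
E
```

```text
(0, 1) [ 433.96679203 -332.15493328] 14.379389695373932 22.476608698989587 0.9805760916346173
(0,) [ 435.42198144 -331.16192604] 14.263581005047628 22.48151273079372 0.10937797275130379
(1,) [ 431.67653944 -334.37543952] 14.417941713864762 22.515235864151407 0.12368655732575462
seg 10 dist/row 45.4 deg/row 3.5
2.15 [263.  539.3 303.9] [-90.  -0. -26.]
[[0.04,0.004,-0.021,-0.0,-0.061,0.0],[0.08,0.009,-0.042,-0.0,-0.123,0.0],[0.12,0.013,-0.064,-0.0,-0.184,0.0],[0.159,0.018,-0.085,-0.0,-0.246,0.0],[0.199,0.022,-0.106,-0.0,-0.307,0.0],[0.239,0.026,-0.127,-0.0,-0.369,0.0],[0.279,0.031,-0.149,-0.0,-0.43,0.0],[0.319,0.035,-0.17,-0.0,-0.492,0.0],[0.359,0.04,-0.191,-0.0,-0.553,0.0],[0.398,0.044,-0.212,-0.0,-0.615,0.0]]
```

Request:
arm_command(increments=[[0.04, 0.004, -0.021, 0, -0.061, 0], [0.08, 0.009, -0.042, 0, -0.123, 0], [0.12, 0.013, -0.064, 0, -0.184, 0], [0.159, 0.018, -0.085, 0, -0.246, 0], [0.199, 0.022, -0.106, 0, -0.307, 0], [0.239, 0.026, -0.127, 0, -0.369, 0], [0.279, 0.031, -0.149, 0, -0.43, 0], [0.319, 0.035, -0.17, 0, -0.492, 0], [0.398, 0.044, -0.212, 0, -0.615, 0], [0.398, 0.044, -0.212, 0, -0.615, 0]], jaw=0, force=30)

```text
time: 3.4
tool_pos: [529.1, 171.6, 259.6]
tcp_rot: [-90.0, 0.0, 9.2]
ft_force: [0.2, 0.8, 0.4]
finger_gap: 43.0
```

Run:
```python
from bench import r
from h import *
L=loadL();K,T=cam(r,"wrist");im=r.snapshot("wrist")[:,:,::-1].copy()
s=r.sense();print(s["time"],s["tool_pos"],s["tcp_rot"],s["finger_gap"])
for d in r.spot_point("wrist","grip_post")[:2]: print(d["conf"],d["position"],atz(K,T,d["position"],94))
P=L2W(L,[[85-155*np.cos(np.pi/6),77.5,120],[85-155*np.cos(np.pi/6),77.5,94],[-90,145,116],[0,145,116],[105,145,116],[-100,-210,10],[-100,0,10],[-24.5,-5,31],[24.5,-5,31],[-24.5,145,31],[85,0,54]])
for q in proj(K,T,P): 
    print(np.round(q)); 
    if abs(q).max()<2000: cv2.circle(im,tuple(np.round(q).astype(int)),4,(0,255,0),1)
cv2.imwrite("pics/w1.png",im)
```

```text
3.45 [530.07950272 169.85219572 259.27808703] [-9.01108154e+01 -1.30616219e-02  9.06884374e+00] 42.711600064220335
0.65 [320.1, 242.3] [529.58468375 171.49782993  94.        ]
[325. 253.]
[324. 240.]
[451. 178.]
[438. 330.]
[425. 473.]
[-43. 149.]
[224. 149.]
[218. 249.]
[222. 307.]
[409. 249.]
[226. 389.]
```

View pics/w1.png

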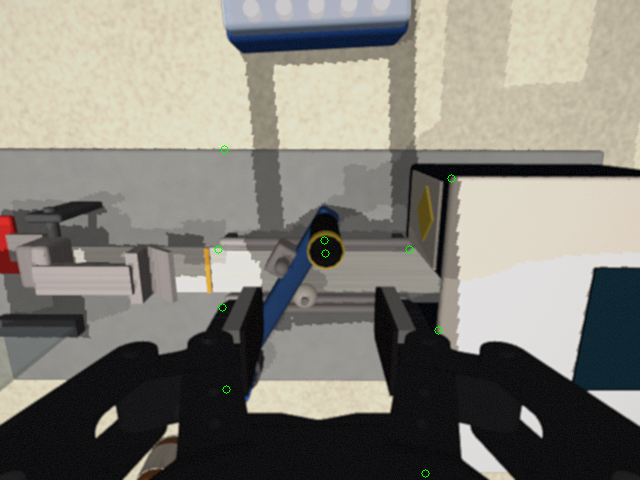

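Run:
```python
from bench import r
from h import *
L=loadL()
s=r.sense();print(s["time"],s["tool_pos"],s["qd"])
plan(r,[(4,[528,173,154],R_rpy([-90,0,L[2]])),(1,[528,173,154],R_rpy([-90,0,L[2]]))])
```

```text
3.5 [529.00981559 171.62244964 259.38894519] [ 3.13362565 -1.1344695   0.64089982  1.44894487  0.77521996  2.60805472]
seg 4 dist/row 26.4 deg/row 0.0
seg 1 dist/row 0.0 deg/row 0.0
3.5 [529.  171.6 259.4] [-90.   0.   9.]
[[-0.0,0.026,0.0,0.0,-0.001,-0.0],[-0.0,0.053,0.001,0.0,-0.002,-0.0],[-0.001,0.079,0.001,0.001,-0.002,-0.0],[-0.001,0.105,0.002,0.001,-0.003,-0.0],[-0.001,0.105,0.002,0.001,-0.003,-0.0]]
```

Request:
arm_command(increments=[[0, 0.03, 0, 0, 0, 0], [0, 0.06, 0, 0, 0, 0], [0, 0.085, 0, 0, 0, 0], [0, 0.106, 0, 0, 0, 0], [0, 0.106, 0, 0, 0, 0], [0, 0.106, 0, 0, 0, 0], [0, 0.106, 0, 0, 0, 0], [0, 0.106, 0, 0, 0, 0], [0, 0.106, 0, 0, 0, 0], [0, 0.106, 0, 0, 0, 0]])

```text
time: 4.75
tool_pos: [527.8, 174.2, 154.0]
tcp_rot: [-90.0, -0.0, 9.2]
ft_force: [0.7, 0.2, -0.2]
finger_gap: 42.8
```

Run:
```python
from bench import r
from h import *
L=loadL()
im=r.snapshot("wrist")[:,:,::-1]; cv2.imwrite("pics/w2.png",im)
s=r.sense();print(s["time"],s["tool_pos"],s["tcp_rot"],s["ft_force"],s["qd"])
```

```text
4.8 [527.80854366 174.23692589 153.96048813] [-8.99994999e+01 -3.77503356e-03  9.23016379e+00] [-1.01504621 -0.17621803 -0.34868478] [-0.07366789  0.17490665  0.01894972  0.02546542 -0.03806249 -0.07439831]
```

View pics/w2.png

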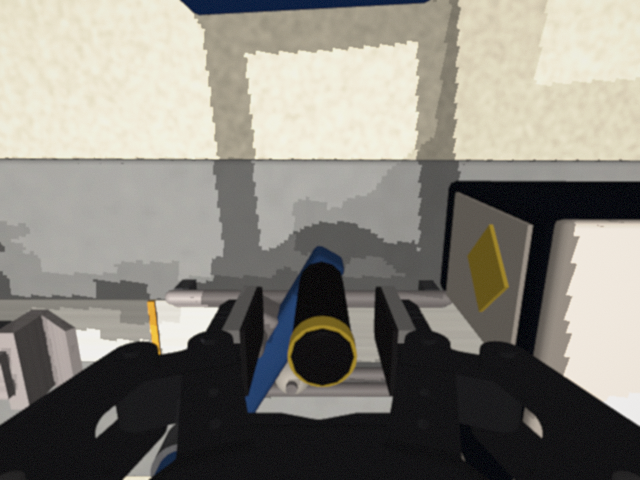

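Request:
arm_command(increments=[[-0.001, 0, 0, 0, 0, 0], [-0.002, 0, 0, 0, 0, 0], [-0.002, 0, 0, 0, 0, 0], [-0.002, 0, 0, 0, 0, 0], [-0.002, 0, 0, 0, 0, 0], [-0.002, 0, 0, 0, 0, 0], [-0.002, 0, 0, 0, 0, 0], [-0.002, 0, 0, 0, 0, 0], [-0.002, 0, 0, 0, 0, 0], [-0.002, 0, 0, 0, 0, 0]], jaw=1, force=25)

```text
time: 6.05
tool_pos: [526.1, 174.0, 154.0]
tcp_rot: [-90.0, -0.0, 9.2]
ft_force: [4.6, 2.1, -2.7]
finger_gap: 19.0
```

Run:
```python
from bench import r
from h import *
s=r.sense();print(s["time"],s["tool_pos"],s["tcp_rot"],s["ft_force"],s["finger_gap"])
rows=[]
for a in list(np.linspace(0.06,0.54,5))+list(np.linspace(.64,1.02,5)):
    t=np.radians(150)+a
    rows.append([round(.155*(np.cos(t)-np.cos(np.radians(150))),3),0,round(.155*(np.sin(t)-.5),3)])
print(rows)
```

```text
6.05 [526.10404054 173.9772977  153.96598648] [-8.99987175e+01 -3.90296691e-02  9.23432992e+00] [ 4.5989695   2.10995992 -2.66726374] 19.049703301889913
[[np.float64(-0.004), 0, np.float64(-0.008)], [np.float64(-0.012), 0, np.float64(-0.025)], [np.float64(-0.017), 0, np.float64(-0.043)], [np.float64(-0.02), 0, np.float64(-0.061)], [np.float64(-0.021), 0, np.float64(-0.08)], [np.float64(-0.02), 0, np.float64(-0.096)], [np.float64(-0.017), 0, np.float64(-0.11)], [np.float64(-0.014), 0, np.float64(-0.124)], [np.float64(-0.008), 0, np.float64(-0.138)], [np.float64(-0.002), 0, np.float64(-0.151)]]
```

Request:
arm_command(increments=[[-0.004, 0, -0.008, 0, 0, 0], [-0.012, 0, -0.025, 0, 0, 0], [-0.017, 0, -0.043, 0, 0, 0], [-0.02, 0, -0.061, 0, 0, 0], [-0.021, 0, -0.08, 0, 0, 0], [-0.02, 0, -0.096, 0, 0, 0], [-0.017, 0, -0.11, 0, 0, 0], [-0.014, 0, -0.124, 0, 0, 0], [-0.008, 0, -0.138, 0, 0, 0], [-0.003, 0, -0.149, 0, 0, 0]])

```text
time: 7.3
tool_pos: [545.0, 27.5, 153.3]
tcp_rot: [-89.8, 0.3, 9.3]
ft_force: [-8.7, 8.9, 4.5]
finger_gap: 19.3
```

Request:
arm_command(increments=[[0.001, 0, -0.002, 0, 0, 0], [0.001, 0, -0.002, 0, 0, 0], [0.001, 0, -0.002, 0, 0, 0], [0.001, 0, -0.002, 0, 0, 0], [0.001, 0, -0.002, 0, 0, 0], [0.001, 0, -0.002, 0, 0, 0], [0.001, 0, -0.002, 0, 0, 0], [0.001, 0, -0.002, 0, 0, 0], [0.001, 0, -0.002, 0, 0, 0], [0.001, 0, -0.002, 0, 0, 0]])

```text
time: 8.55
tool_pos: [546.2, 25.7, 153.3]
tcp_rot: [-89.9, 0.3, 9.3]
ft_force: [-6.4, 7.4, 4.6]
finger_gap: 19.6
```

Run:
```python
from bench import r
from h import *
L=loadL()
s=r.sense();print(s["time"],s["tool_pos"],s["tcp_rot"],s["ft_force"],s["finger_gap"])
c,sn=np.cos(np.radians(L[2])),np.sin(np.radians(L[2]))
d=np.array(s["tool_pos"])[:2]-[526.1,174.0]; own=[c*d[0]+sn*d[1],-sn*d[0]+c*d[1]]
print("own delta",own,"a by y",np.radians(30)-np.arcsin(.5+own[1]/155))
im=r.snapshot("wrist")[:,:,::-1]; cv2.imwrite("pics/w3.png",im)
im=r.snapshot("top")[180:290,200:410,::-1]; cv2.imwrite("pics/t3.png",cv2.resize(im,None,fx=3.8,fy=3.8,interpolation=cv2.INTER_CUBIC))
```

```text
8.55 [546.18289809  25.74349045 153.28925302] [-89.85378306   0.26658786   9.28156273] [-6.43495466  7.35230796  4.55501138] 19.56431656249054
own delta [np.float64(-3.9183548756322146), np.float64(-149.55922544397998)] a by y 1.0071184347895197
```

View pics/w3.png

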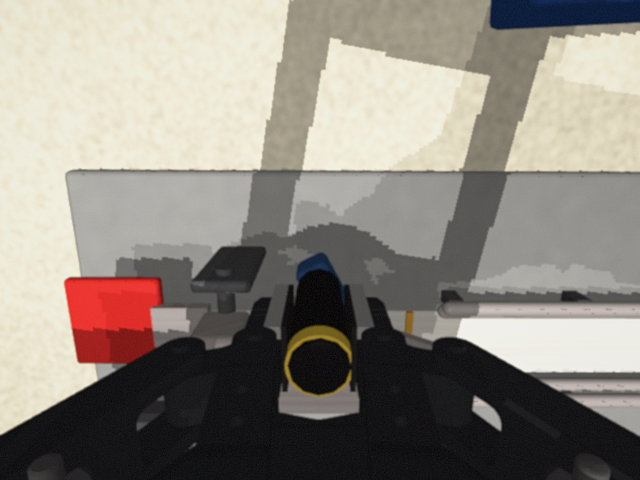

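View pics/t3.png

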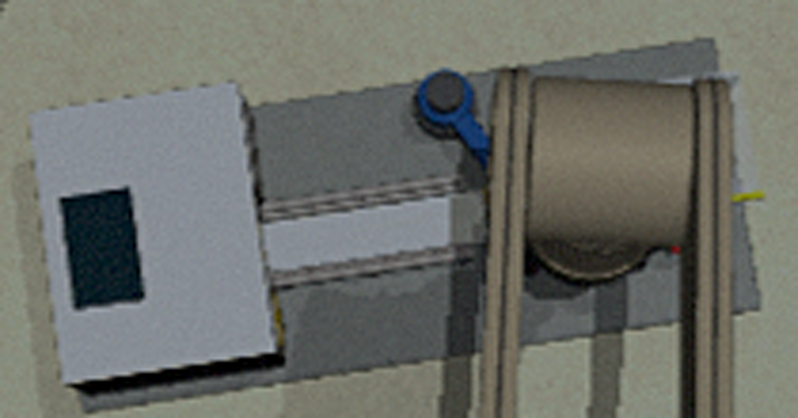

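Request:
arm_command(increments=[[0.001, 0, -0.001, 0, 0, 0], [0.001, 0, -0.003, 0, 0, 0], [0.001, 0, -0.003, 0, 0, 0], [0.001, 0, -0.003, 0, 0, 0], [0.001, 0, -0.003, 0, 0, 0], [0.001, 0, -0.003, 0, 0, 0], [0.001, 0, -0.001, 0, 0, 0], [0, 0, 0.001, 0, 0, 0], [0, 0, 0.003, 0, 0, 0], [0, 0, 0.003, 0, 0, 0]])

```text
time: 9.9
tool_pos: [545.0, 27.6, 153.3]
tcp_rot: [-89.9, 0.4, 9.2]
ft_force: [-12.0, -0.3, 7.7]
finger_gap: 19.3
```

Request:
arm_command(increments=[[0, 0, 0, 0, 0, 0], [0, 0, 0, 0, 0, 0], [0, 0, 0, 0, 0, 0], [0, 0, 0, 0, 0, 0], [0, 0, 0, 0, 0, 0], [0, -0.02, 0, 0, 0, 0], [0, -0.05, 0, 0, 0, 0], [0, -0.1, 0, 0, 0, 0], [0, -0.14, 0, 0, 0, 0], [0, -0.14, 0, 0, 0, 0]], jaw=0)

```text
time: 11.15
tool_pos: [549.5, 27.4, 298.7]
tcp_rot: [-90.1, -0.4, 9.2]
ft_force: [0.1, -0.1, 0.4]
finger_gap: 42.9
```

Run:
```python
from bench import r
from h import *
L=loadL()
K,T=cam(r,"wrist");s=r.sense();print(s["time"],s["tool_pos"],s["tcp_rot"],s["ft_force"],s["finger_gap"])
im=r.snapshot("wrist")[:,:,::-1]; cv2.imwrite("pics/w4.png",im)
rr=433;
```

```text
11.15 [549.52586465  27.41915734 298.69588184] [-90.09680962  -0.44783709   9.23564277] [ 0.13048441 -0.11187914  0.42200261] 42.93338044215888
```

View pics/w4.png

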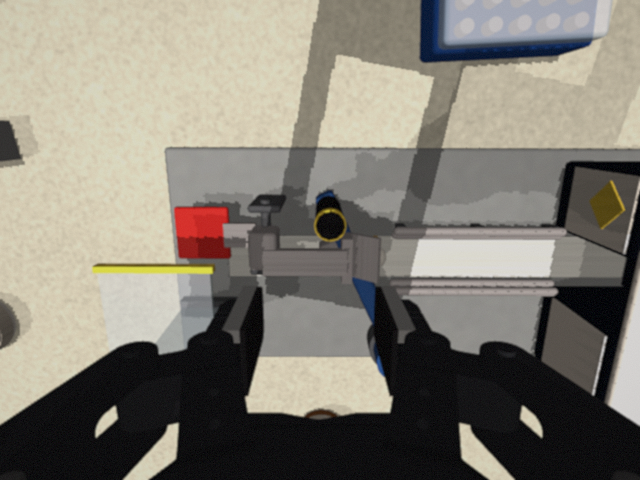

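The arm is cocked and held by itself: the post is at (330,222), well back from the lane. I'll refine the loader pose from a settled wrist picture.

Run:
```python
from bench import r
from h import *
L=loadL()
K,T=cam(r,"wrist");s=r.sense();print(s["time"],s["tool_pos"],np.round(s["qd"],2))
im=r.snapshot("wrist")[:,:,::-1].copy()
big=cv2.resize(im[130:370,80:640],None,fx=1.42,fy=1.42,interpolation=cv2.INTER_CUBIC)
cv2.imwrite("pics/w5.png",big)
N=[[-100,-210,10],[-57,-190,54],[-57,-146,54],[-13,-190,54],[-13,-146,54],[-38,-202,148],[-38,-136,148],[-24.5,-5,31],[24.5,-5,31],[-28,145,12],[28,145,12],[-90,145,116]]
q=proj(K,T,L2W(L,N))
for n,p in zip(N,q): print(n,np.round(p,1),np.round((p-[80,130])*1.42,1)); cv2.circle(im,tuple(np.round(p).astype(int)),3,(0,255,0),1)
cv2.imwrite("pics/w5o.png",im)
```

```text
11.2 [548.51727115  27.492069   295.93682588] [-0.09  1.86  3.14  0.   -0.58  0.06]
[-100, -210, 10] [160.2 150.8] [113.9  29.5]
[-57, -190, 54] [169.7 208.9] [127.4 112. ]
[-57, -146, 54] [224.9 208.9] [205.8 112. ]
[-13, -190, 54] [175.  261.2] [134.9 186.3]
[-13, -146, 54] [228.2 261.3] [210.5 186.4]
[-38, -202, 148] [ 93.8 272.4] [ 19.6 202.2]
[-38, -136, 148] [207.3 272.5] [180.8 202.3]
[-24.5, -5, 31] [394.4 240.4] [446.5 156.8]
[24.5, -5, 31] [391.6 292.4] [442.5 230.6]
[-28, 145, 12] [554.2 231.3] [673.3 143.8]
[28, 145, 12] [544.9 288. ] [660.1 224.4]
[-90, 145, 116] [665.3 176.4] [831.2  65.9]
```

View pics/w5.png

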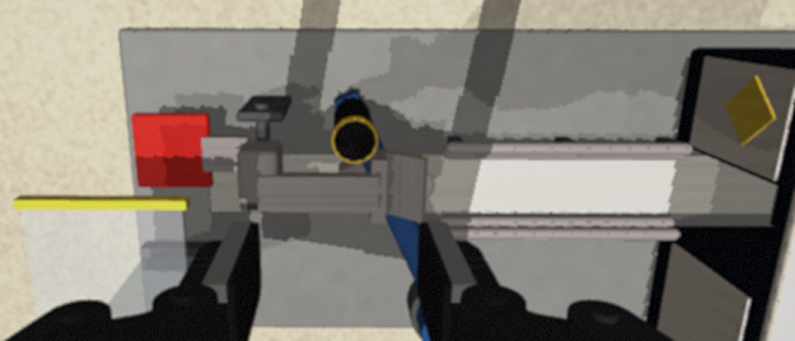

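View pics/w5o.png

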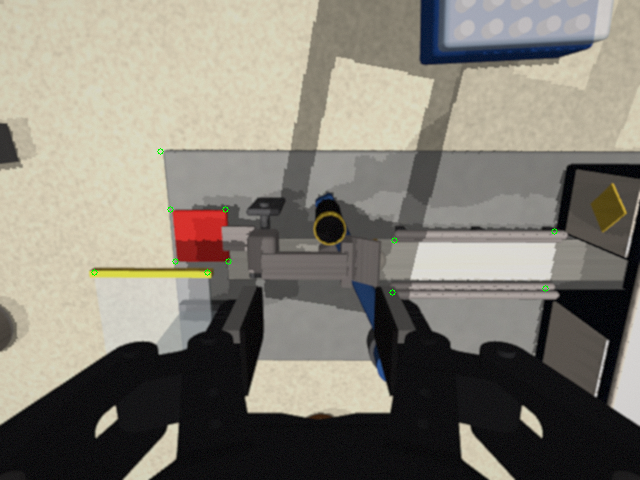

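Run:
```python
from bench import r
from h import *
L=loadL()
p=L2W(L,[25,50,260])[0]
plan(r,[(5,p,R_rpy([-90,0,L[2]]))])
```

```text
seg 5 dist/row 29.4 deg/row 0.0
11.25 [547.7  27.5 294. ] [-90.   -0.    9.2]
[[0.016,0.007,0.024,0.0,0.0,0.0],[0.031,0.014,0.048,0.0,0.0,0.0],[0.047,0.02,0.072,0.0,0.0,0.0],[0.063,0.027,0.096,0.0,0.0,0.001],[0.078,0.034,0.12,0.0,0.0,0.001]]
```

Request:
arm_command(increments=[[0.016, 0.007, 0.024, 0, 0, 0], [0.031, 0.014, 0.048, 0, 0, 0], [0.047, 0.02, 0.072, 0, 0, 0], [0.063, 0.027, 0.096, 0, 0, 0], [0.078, 0.034, 0.12, 0, 0, 0], [0.078, 0.034, 0.12, 0, 0, 0], [0.078, 0.034, 0.12, 0, 0, 0], [0.078, 0.034, 0.12, 0, 0, 0], [0.078, 0.034, 0.12, 0, 0, 0], [0.078, 0.034, 0.12, 0, 0, 0]])

```text
time: 12.5
tool_pos: [605.4, 158.1, 260.3]
tcp_rot: [-90.0, -0.0, 9.2]
ft_force: [-0.1, -0.2, -0.2]
finger_gap: 42.5
```

Run:
```python
from bench import r
from h import *
L=loadL()
K,T=cam(r,"wrist");s=r.sense();print(s["time"],s["tool_pos"],s["tcp_rot"],np.round(s["qd"],2))
np.savez("w6.npz",K=K,T=T)
im=r.snapshot("wrist")[:,:,::-1].copy()
cv2.imwrite("pics/w6full.png",im)
big=cv2.resize(im[80:300,130:530],None,fx=2,fy=2,interpolation=cv2.INTER_CUBIC)
N=[[-100,-210,10],[-100,0,10],[-100,145,10],[-24.5,-5,31],[24.5,-5,31],[-24.5,145,31],[24.5,145,31],[-28,145,114],[28,145,114],[-90,145,116]]
q=proj(K,T,L2W(L,N))
for n,p in zip(N,q): 
    z=(p-[130,80])*2+.5; print(n,np.round(p,1),np.round(z,1)); cv2.circle(big,tuple(np.round(z).astype(int)),3,(0,255,0),1)
cv2.imwrite("pics/w6.png",big)
```

```text
12.5 [605.41593237 158.05957533 260.25904747] [-9.00023756e+01 -3.49057389e-02  9.20167710e+00] [ 0.21  0.11 -0.09 -0.06  0.05  0.08]
[-100, -210, 10] [-31.8  47.9] [-323.1  -63.7]
[-100, 0, 10] [252.6  47.8] [245.8 -63.8]
[-100, 145, 10] [449.1  47.8] [638.6 -63.9]
[-24.5, -5, 31] [245.8 153.9] [232.1 148.3]
[24.5, -5, 31] [248.9 218.9] [238.2 278.2]
[-24.5, 145, 31] [449.3 153.8] [639.  148.2]
[24.5, 145, 31] [443.7 218.8] [628.  278.2]
[-28, 145, 114] [499.4 156. ] [739.2 152.5]
[28, 145, 114] [487.6 256.2] [715.7 352.8]
[-90, 145, 116] [516.4  26.5] [ 773.4 -106.5]
```

View pics/w6.png

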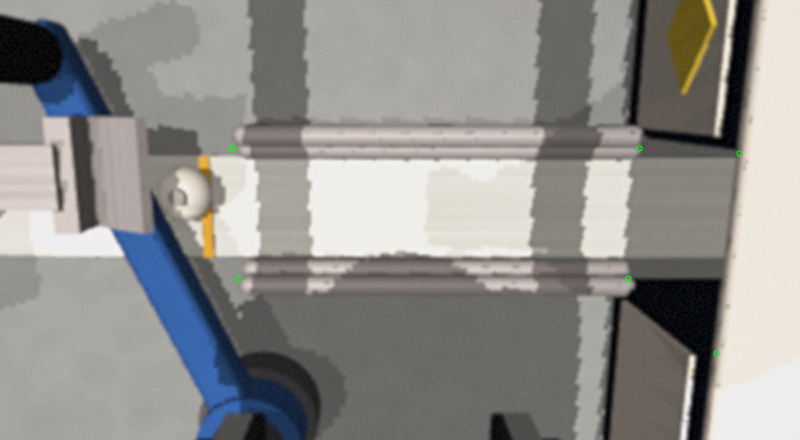

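View pics/w6full.png

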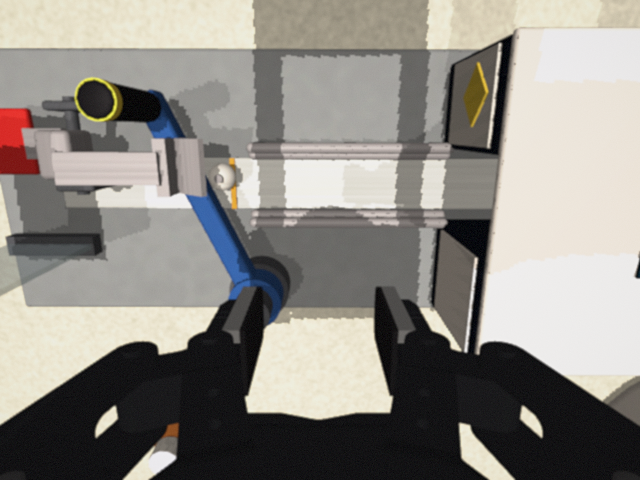

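Run:
```python
from h import *
im=cv2.imread("pics/w6full.png"); g=cv2.GaussianBlur(cv2.cvtColor(im,cv2.COLOR_BGR2GRAY),(3,3),0).astype(float)
d=np.load("w6.npz");K,T=d["K"],d["T"]
def edge(r0,r1,sign,cols):
    o=[]
    for c in cols:
        gr=np.diff(g[r0:r1,c])*sign; k=gr.argmax()
        if 0<k<len(gr)-1 and gr[k]>6:
            a,b,e=gr[k-1:k+2]; o.append((c,r0+k+.5+.5*(a-e)/(a-2*b+e)))
    o=np.array(o); 
    p=np.polyfit(o[:,0],o[:,1],1)
    for _ in range(4):
        rs=o[:,1]-np.polyval(p,o[:,0]); o2=o[abs(rs)<max(.7,np.median(abs(rs))*2)]; p=np.polyfit(o2[:,0],o2[:,1],1)
    return len(o2),p,np.polyval(p,[260,350,440])
for nm,a in dict(plate=(40,60,-1,range(5,250)),plate2=(40,60,-1,range(400,500)),rail_up_out=(138,148,1,range(258,440)),
 rail_up_in=(152,164,1,range(290,395)),rail_lo_in=(202,214,-1,range(290,395)),rail_lo_out=(220,232,-1,range(258,430)),plateback=(295,315,1,range(25,230))).items():
    try: print(nm,edge(*a))
    except Exception as e: print(nm,e)
L=loadL()
for y in (0,75,140):
  print(y,proj(K,T,L2W(L,[[-24.5,y,31],[24.5,y,31],[-19.5,y,20],[19.5,y,20],[-20,y,12],[20,y,12],[-100,y,10],[110,y-150,10]]))[:,1].round(1))
```

```text
plate (245, array([2.77101087e-03, 4.74134596e+01]), array([48.13392241, 48.38331339, 48.63270437]))
plate2 (66, array([1.73171196e-03, 4.79235566e+01]), array([48.37380176, 48.52965583, 48.68550991]))
rail_up_out (160, array([2.47879669e-03, 1.42905318e+02]), array([143.54980473, 143.77289643, 143.99598813]))
rail_up_in (105, array([1.43879778e-03, 1.59018015e+02]), array([159.3921028, 159.5215946, 159.6510864]))
rail_lo_in (92, array([3.68088982e-03, 2.06401646e+02]), array([207.35867718, 207.68995726, 208.02123734]))
rail_lo_out (130, array([4.12695743e-03, 2.23053130e+02]), array([224.12613942, 224.49756558, 224.86899175]))
plateback (191, array([2.50902236e-03, 3.06208385e+02]), array([306.86073058, 307.08654259, 307.3123546 ]))
0 [153.9 218.9 159.7 209.7 158.3 208.4  47.8 309. ]
75 [153.9 218.9 159.7 209.7 158.3 208.4  47.8 309. ]
140 [153.8 218.8 159.7 209.7 158.3 208.4  47.8 309. ]
```

```bash
echo "587.5 106.0 9.05" > L.txt
python3 - <<'E'
from bench import r
from h import *
plan(r,[(10,[434,-332,210],R_rpy([-90,0,14.4-90]))])
E
```

```text
seg 10 dist/row 52.2 deg/row 8.5
12.55 [605.4 158.2 260.2] [-90.   -0.    9.2]
[[-0.025,0.005,-0.046,-0.0,0.148,0.0],[-0.05,0.01,-0.091,-0.0,0.296,0.0],[-0.074,0.015,-0.137,-0.0,0.444,0.0],[-0.099,0.02,-0.183,-0.0,0.592,0.0],[-0.124,0.025,-0.228,-0.0,0.74,0.0],[-0.149,0.03,-0.274,-0.0,0.888,0.0],[-0.173,0.035,-0.32,-0.0,1.036,0.0],[-0.198,0.04,-0.365,-0.0,1.184,0.0],[-0.223,0.045,-0.411,-0.0,1.332,0.0],[-0.248,0.05,-0.456,-0.0,1.48,0.0]]
```

Request:
arm_command(increments=[[-0.025, 0.0, -0.046, 0, 0.148, 0], [-0.05, 0.0, -0.091, 0, 0.296, 0], [-0.074, 0.0, -0.137, 0, 0.444, 0], [-0.099, 0.0, -0.183, 0, 0.592, 0], [-0.124, 0.005, -0.228, 0, 0.74, 0], [-0.149, 0.01, -0.274, 0, 0.888, 0], [-0.173, 0.02, -0.32, 0, 1.036, 0], [-0.198, 0.03, -0.365, 0, 1.184, 0], [-0.223, 0.04, -0.411, 0, 1.332, 0], [-0.248, 0.05, -0.456, 0, 1.48, 0]], jaw=-1)

```text
time: 13.8
tool_pos: [433.0, -333.1, 210.0]
tcp_rot: [-90.0, -0.0, -75.9]
ft_force: [1.7, -0.3, 0.0]
finger_gap: 85.4
```

Request:
arm_command(increments=[[0, 0, 0, 0, 0, 0], [0, 0, 0, 0, 0, 0], [0, 0, 0, 0, 0, 0], [0, 0, 0, 0, 0, 0], [0, 0, 0, 0, 0, 0], [0, 0, 0, 0, 0, 0], [0, 0, 0, 0, 0, 0], [0, 0, 0, 0, 0, 0], [0, 0, 0, 0, 0, 0], [0, 0, 0, 0, 0, 0]])

```text
time: 15.05
tool_pos: [433.7, -331.4, 209.9]
tcp_rot: [-90.0, 0.0, -75.6]
ft_force: [-0.5, -0.0, -0.5]
finger_gap: 85.3
```

Run:
```python
from bench import r
from h import *
K,T=cam(r,"wrist");s=r.sense();print(s["time"],s["tool_pos"],s["tcp_rot"],s["finger_gap"],np.round(s["qd"],2))
np.savez("w7.npz",K=K,T=T)
im=r.snapshot("wrist")[:,:,::-1].copy()
cv2.imwrite("pics/w7.png",im)
for d in r.spot_point("wrist","rack_mid")[:2]: print(d["conf"],d["position"],atz(K,T,d["position"],40))
a=np.radians(14.4);u=np.array([-np.sin(a),np.cos(a),0])
print(proj(K,T,[np.array([434,-332,82])+k*22.5*u for k in range(-2,3)]).round(1).tolist())
```

```text
15.05 [ 433.68656176 -331.39044988  209.85492609] [-9.00046645e+01  6.74171397e-03 -7.55660909e+01] 85.25818870337018 [-0.09 -0.01 -0.03 -0.05 -0.02  0.04]
0.98 [311.5, 242.0] [ 430.41726429 -334.43944032   40.        ]
[[317.9, 338.3], [317.9, 300.7], [317.9, 261.0], [317.9, 219.0], [318.0, 174.4]]
```

View pics/w7.png

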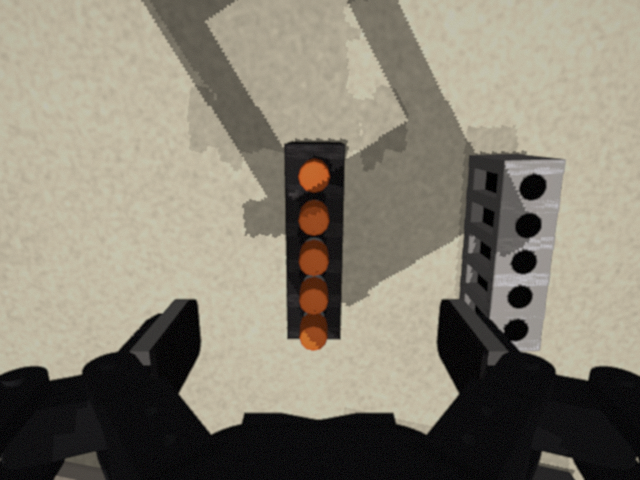

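Request:
arm_command(increments=[[0, 0.03, -0.002, 0, 0, 0], [0, 0.06, -0.002, 0, 0, 0], [0, 0.09, -0.002, 0, 0, 0], [0, 0.111, -0.002, 0, 0, 0], [0, 0.111, -0.002, 0, 0, 0], [0, 0.111, -0.002, 0, 0, 0], [0, 0.111, -0.002, 0, 0, 0], [0, 0.111, -0.002, 0, 0, 0], [0, 0.111, -0.002, 0, 0, 0], [0, 0.111, -0.002, 0, 0, 0]])

```text
time: 16.4
tool_pos: [431.8, -331.9, 99.1]
tcp_rot: [-90.0, -0.0, -75.6]
ft_force: [0.4, -0.9, -0.6]
finger_gap: 85.3
```

Request:
arm_command(increments=[[0, 0, 0, 0, 0, 0], [0, 0, 0, 0, 0, 0], [0, 0, 0, 0, 0, 0], [0, 0, 0, 0, 0, 0], [0, 0, 0, 0, 0, 0], [0, 0, 0, 0, 0, 0], [0, 0, 0, 0, 0, 0], [0, 0, 0, 0, 0, 0], [0, 0, 0, 0, 0, 0], [0, 0, 0, 0, 0, 0]], jaw=1, force=40)

```text
time: 17.65
tool_pos: [431.8, -331.9, 99.0]
tcp_rot: [-90.0, -0.0, -75.6]
ft_force: [0.2, 0.2, 1.7]
finger_gap: 33.5
```

Request:
arm_command(increments=[[0, -0.03, 0, 0, 0, 0], [0, -0.08, 0, 0, 0, 0], [0, -0.13, 0, 0, 0, 0], [0, -0.15, 0, 0, 0, 0], [0, -0.15, 0, 0, 0, 0], [0, -0.15, 0, 0, 0, 0], [0, -0.15, 0, 0, 0, 0], [0, -0.15, 0, 0, 0, 0], [0, -0.15, 0, 0, 0, 0], [0, -0.15, 0, 0, 0, 0]])

```text
time: 18.9
tool_pos: [431.8, -331.9, 248.8]
tcp_rot: [-90.0, 0.0, -75.6]
ft_force: [-0.2, -0.2, -1.8]
finger_gap: 33.2
```

Run:
```python
from bench import r
from h import *
L=loadL()
K,T=cam(r,"wrist");s=r.sense();print(s["time"],s["tool_pos"],s["tcp_rot"],s["ft_force"],s["finger_gap"],np.round(s["qd"],2))
cv2.imwrite("pics/w8.png",r.snapshot("wrist")[:,:,::-1])
p=L2W(L,[0,60,260])[0];print(p)
plan(r,[(10,p,R_rpy([-90,0,L[2]-90]))])
```

```text
18.9 [ 431.7840205  -331.87140393  248.77353364] [-9.00048534e+01  6.37388523e-03 -7.55618885e+01] [-0.16520513 -0.20782163 -1.83068575] 33.20206905575972 [ 0.1  -0.18 -0.08 -0.02  0.06 -0.07]
[578.06222044 165.25308698 260.        ]
seg 10 dist/row 51.8 deg/row 0.5
18.95 [ 431.8 -331.9  248.9] [-90.   -0.  -75.6]
[[-0.044,-0.001,0.027,-0.0,0.009,0.0],[-0.089,-0.002,0.053,-0.0,0.019,0.0],[-0.133,-0.003,0.08,-0.0,0.028,0.0],[-0.178,-0.004,0.106,-0.0,0.038,0.0],[-0.222,-0.006,0.133,-0.0,0.047,0.0],[-0.267,-0.007,0.159,-0.0,0.056,0.0],[-0.311,-0.008,0.186,-0.0,0.066,0.0],[-0.356,-0.009,0.212,-0.0,0.075,0.0],[-0.4,-0.01,0.239,-0.0,0.085,0.0],[-0.445,-0.011,0.266,-0.0,0.094,0.0]]
```

View pics/w8.png

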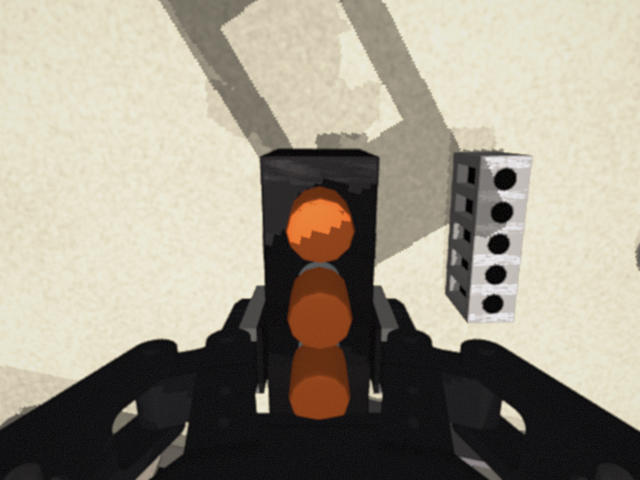

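Request:
arm_command(increments=[[-0.044, -0.02, 0.027, 0, 0.009, 0], [-0.089, -0.026, 0.053, 0, 0.019, 0], [-0.133, -0.026, 0.08, 0, 0.028, 0], [-0.178, -0.026, 0.106, 0, 0.038, 0], [-0.222, -0.026, 0.133, 0, 0.047, 0], [-0.267, -0.026, 0.159, 0, 0.056, 0], [-0.311, -0.026, 0.186, 0, 0.066, 0], [-0.356, -0.026, 0.212, 0, 0.075, 0], [-0.4, -0.026, 0.239, 0, 0.085, 0], [-0.445, -0.026, 0.266, 0, 0.094, 0]])

```text
time: 20.2
tool_pos: [578.8, 167.1, 275.1]
tcp_rot: [-90.0, -0.0, -81.0]
ft_force: [0.7, -0.6, -2.0]
finger_gap: 33.2
```

Request:
arm_command(increments=[[0, 0.02, 0, 0, 0, 0], [0, 0.05, 0, 0, 0, 0], [0, 0.08, 0, 0, 0, 0], [0, 0.1, 0, 0, 0, 0], [0, 0.1, 0, 0, 0, 0], [0, 0.1, 0, 0, 0, 0], [0, 0.1, 0, 0, 0, 0], [0, 0.1, 0, 0, 0, 0], [0, 0.1, 0, 0, 0, 0], [0, 0.1, 0, 0, 0, 0]])

```text
time: 21.45
tool_pos: [578.5, 165.4, 175.0]
tcp_rot: [-90.0, -0.0, -80.9]
ft_force: [-0.1, 0.8, -3.4]
finger_gap: 33.3
```

Run:
```python
from bench import r
from h import *
L=loadL()
K,T=cam(r,"wrist");s=r.sense();print(s["time"],s["tool_pos"],s["tcp_rot"],s["ft_force"],s["finger_gap"],np.round(s["qd"],2))
im=r.snapshot("wrist")[:,:,::-1].copy()
N=[[-24.5,y,31] for y in(0,50,100,145)]+[[24.5,y,31] for y in(0,50,100,145)]+[[0,145,116]]
for p in proj(K,T,L2W(L,N)): print(np.round(p)); cv2.circle(im,tuple(np.round(p).astype(int)),3,(0,255,0),1)
cv2.imwrite("pics/w9.png",im)
im=r.snapshot("scene")[100:400,200:500,::-1]; cv2.imwrite("pics/s9.png",cv2.resize(im,None,fx=2,fy=2,interpolation=cv2.INTER_CUBIC))
p=L2W(L,[0,60,0])[0]; print(p-np.array(s["tool_pos"]))
```

```text
21.45 [578.45930752 165.41604815 175.03255595] [-8.99900151e+01 -1.82241451e-03 -8.09429263e+01] [-0.08017644  0.84427285 -3.43516775] 33.32289697465651 [ 0.03  0.14 -0.04  0.14 -0.03  0.03]
[276. 346.]
[274. 268.]
[271. 180.]
[268.  90.]
[357. 346.]
[360. 268.]
[362. 180.]
[365.  90.]
[315.  63.]
[-3.97087082e-01 -1.62961169e-01 -1.75032556e+02]
```

View pics/w9.png

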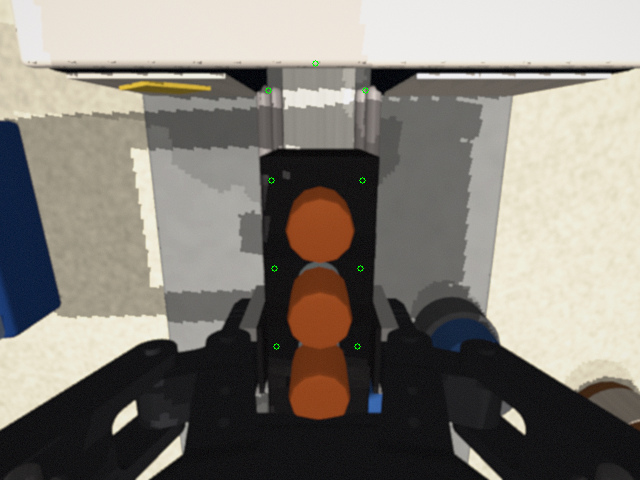

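View pics/s9.png

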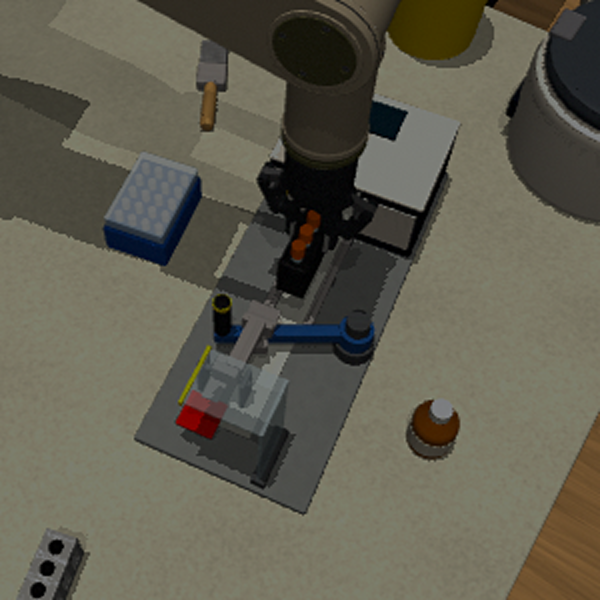

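Request:
arm_command(increments=[[0, 0.015, 0, 0, 0, 0], [0, 0.03, 0, 0, 0, 0], [0, 0.04, 0, 0, 0, 0], [0, 0.045, 0, 0, 0, 0], [0, 0.048, 0, 0, 0, 0], [0, 0.05, 0, 0, 0, 0], [0, 0.052, 0, 0, 0, 0], [0, 0.054, 0, 0, 0, 0], [0, 0.056, 0, 0, 0, 0], [0, 0.056, 0, 0, 0, 0]])

```text
time: 22.8
tool_pos: [578.3, 165.4, 118.7]
tcp_rot: [-90.0, -0.0, -80.9]
ft_force: [-0.2, -0.3, -2.4]
finger_gap: 33.5
```

Request:
arm_command(increments=[[0, 0.001, 0, 0, 0, 0], [0, 0.002, 0, 0, 0, 0], [0, 0.003, 0, 0, 0, 0], [0, 0.004, 0, 0, 0, 0], [0, 0.005, 0, 0, 0, 0], [0, 0.006, 0, 0, 0, 0], [0, 0.007, 0, 0, 0, 0], [0, 0.007, 0, 0, 0, 0], [0, 0.007, 0, 0, 0, 0], [0, 0.007, 0, 0, 0, 0]])

```text
time: 24.05
tool_pos: [578.5, 165.4, 111.9]
tcp_rot: [-90.0, -0.0, -80.9]
ft_force: [0.4, -0.2, -3.0]
finger_gap: 33.4
```

Run:
```python
from bench import r
from h import *
s=r.sense();print(s["time"],s["tool_pos"],s["tcp_rot"],s["ft_force"],s["wrist_torque"],s["finger_gap"])
cv2.imwrite("pics/w10.png",r.snapshot("wrist")[:,:,::-1])
```

```text
24.05 [578.47559434 165.37056464 111.93796617] [-8.99968029e+01 -2.42995868e-03 -8.09474362e+01] [ 0.43359902 -0.15590594 -2.99763399] [ 0.00974621 -0.00316315 -0.015663  ] 33.43875213382979
```

View pics/w10.png

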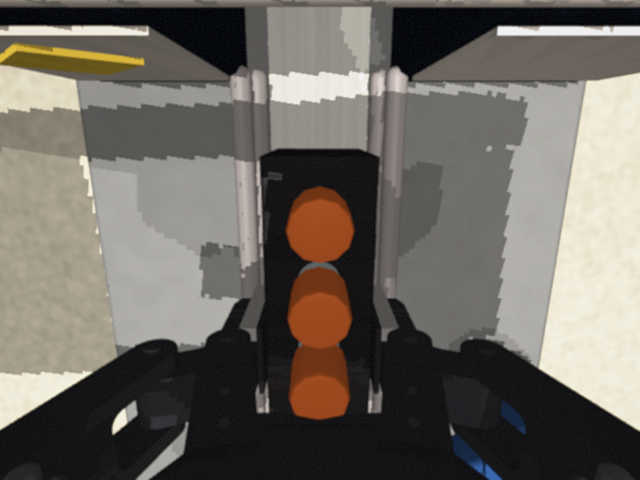

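The rack sits centrally between the rails, with no side force and about 1 mm above the floor. I'll lower it the last bit and then release.

Request:
arm_command(increments=[[0, 0.001, 0, 0, 0, 0], [0, 0.001, 0, 0, 0, 0], [0, 0.001, 0, 0, 0, 0], [0, 0.001, 0, 0, 0, 0], [0, 0.001, 0, 0, 0, 0], [0, 0.001, 0, 0, 0, 0], [0, 0.001, 0, 0, 0, 0], [0, 0.001, 0, 0, 0, 0], [0, 0.001, 0, 0, 0, 0], [0, 0.001, 0, 0, 0, 0]])

```text
time: 25.35
tool_pos: [578.6, 165.4, 111.0]
tcp_rot: [-90.0, 0.0, -80.9]
ft_force: [0.4, -0.3, -0.2]
finger_gap: 33.6
```

Request:
arm_command(increments=[[0, 0, 0, 0, 0, 0], [0, 0, 0, 0, 0, 0], [0, 0, 0, 0, 0, 0], [0, 0, 0, 0, 0, 0], [0, 0, 0, 0, 0, 0], [0, 0, 0, 0, 0, 0], [0, -0.02, 0, 0, 0, 0], [0, -0.06, 0, 0, 0, 0], [0, -0.11, 0, 0, 0, 0], [0, -0.15, 0, 0, 0, 0]], jaw=-0.6)

```text
time: 26.6
tool_pos: [578.9, 165.5, 265.0]
tcp_rot: [-89.8, 0.0, -80.9]
ft_force: [0.4, -0.3, -0.1]
finger_gap: 68.4
```

Run:
```python
from bench import r
from h import *
L=loadL()
s=r.sense();print(s["time"],s["tool_pos"],s["tcp_rot"],s["ft_force"],s["finger_gap"])
cv2.imwrite("pics/w11.png",r.snapshot("wrist")[:,:,::-1])
im=r.snapshot("scene")[100:400,200:500,::-1]; cv2.imwrite("pics/s11.png",cv2.resize(im,None,fx=2,fy=2,interpolation=cv2.INTER_CUBIC))
# approach pose for trigger: tool along own (sin40,0,-cos40)
th=np.radians(40); R=R_rpy([-90,0,L[2]])*Ro.from_rotvec([0,0,-th])
d=R.apply([0,1,0]); print("dir",d)
tip=L2W(L,[-39,-170,56])[0]
hov=tip-d*(72.6+110)
print("hover",hov,"contact tcp",tip-d*72.6)
plan(r,[(10,hov,R)])
```

```text
26.6 [578.89986375 165.48926737 265.03591117] [-8.98136537e+01  6.28655983e-03 -8.09458786e+01] [ 0.41991299 -0.33766648 -0.14662982] 68.44203962720476
dir [ 0.63478584  0.10110813 -0.76604444]
hover [459.81397527 -86.4806476  195.87971531] contact tcp [529.64041721 -75.35875336 111.61482657]
seg 10 dist/row 29.0 deg/row 9.7
26.7 [581.2 166.  269.5] [-89.3   0.  -80.9]
[[0.023,0.007,-0.016,0.054,-0.15,-0.054],[0.046,0.014,-0.032,0.107,-0.301,-0.108],[0.069,0.021,-0.048,0.161,-0.451,-0.161],[0.092,0.029,-0.064,0.215,-0.601,-0.215],[0.115,0.036,-0.08,0.268,-0.752,-0.269],[0.138,0.043,-0.096,0.322,-0.902,-0.323],[0.161,0.05,-0.112,0.376,-1.052,-0.376],[0.184,0.057,-0.128,0.429,-1.203,-0.43],[0.207,0.064,-0.144,0.483,-1.353,-0.484],[0.23,0.072,-0.16,0.537,-1.503,-0.538]]
```

View pics/w11.png

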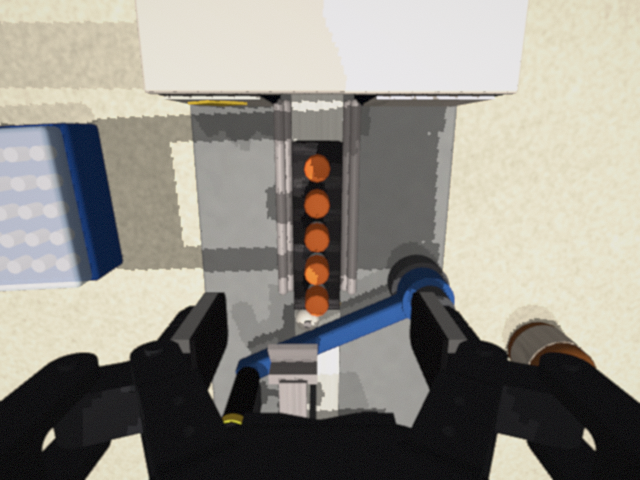

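View pics/s11.png

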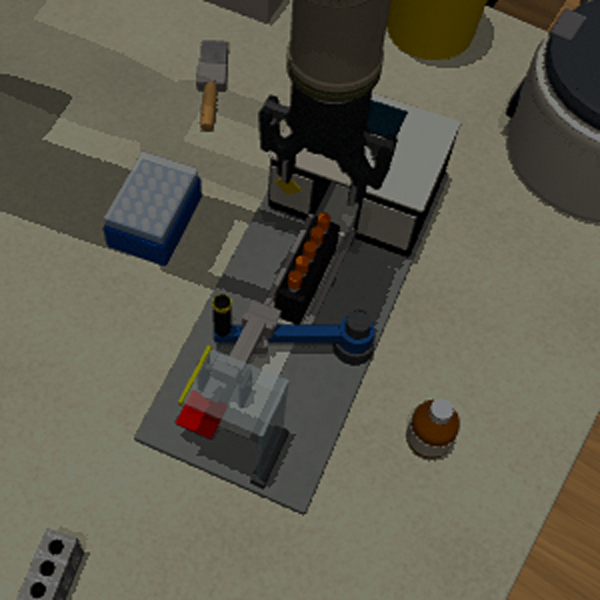

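Run:
```python
from bench import r
from h import *
L=loadL()
th=np.radians(40); R=R_rpy([-90,0,L[2]])*Ro.from_rotvec([0,0,-th])
p0=np.array([578.5,165.4,261.]);R0=R_rpy([-90,0,-80.95])
w=(R0.inv()*R).as_rotvec(); t=R0.inv().apply(np.array([459.8,-86.5,245])-p0)/1000
for k in range(1,11): print(np.round(np.r_[t,w]*k/10,3).tolist())
```

```text
[0.023, 0.002, -0.016, 0.055, -0.15, -0.055]
[0.046, 0.003, -0.031, 0.109, -0.3, -0.109]
[0.069, 0.005, -0.047, 0.164, -0.45, -0.164]
[0.092, 0.006, -0.063, 0.219, -0.6, -0.219]
[0.115, 0.008, -0.078, 0.273, -0.75, -0.273]
[0.138, 0.01, -0.094, 0.328, -0.901, -0.328]
[0.161, 0.011, -0.11, 0.382, -1.051, -0.382]
[0.184, 0.013, -0.125, 0.437, -1.201, -0.437]
[0.207, 0.014, -0.141, 0.492, -1.351, -0.492]
[0.23, 0.016, -0.157, 0.546, -1.501, -0.546]
```

Request:
arm_command(increments=[[0.023, 0.002, -0.016, 0.055, -0.15, -0.055], [0.046, 0.003, -0.031, 0.109, -0.3, -0.109], [0.069, 0.005, -0.047, 0.164, -0.45, -0.164], [0.092, 0.006, -0.063, 0.219, -0.6, -0.219], [0.115, 0.008, -0.078, 0.273, -0.75, -0.273], [0.138, 0.01, -0.094, 0.328, -0.901, -0.328], [0.161, 0.011, -0.11, 0.382, -1.051, -0.382], [0.184, 0.013, -0.125, 0.437, -1.201, -0.437], [0.207, 0.014, -0.141, 0.492, -1.351, -0.492], [0.23, 0.016, -0.157, 0.546, -1.501, -0.546]], jaw=1)

```text
time: 27.95
tool_pos: [465.3, -72.7, 245.2]
tcp_rot: [-86.4, -36.5, -0.3]
ft_force: [-0.3, 0.9, -0.0]
finger_gap: 0.4
```

Run:
```python
from bench import r
from h import *
L=loadL()
s=r.sense();print(s["time"],s["tool_pos"],s["tcp_rot"],s["joint_pos"],s["finger_gap"],np.round(s["qd"],1))
th=np.radians(40); R=R_rpy([-90,0,L[2]])*Ro.from_rotvec([0,0,-th]); d=R.apply([0,1,0])
con=L2W(L,[-39,-170,56])[0]-d*72.6
plan(r,[(5,con-d*60,R),(5,con-d*60,R)])
```

```text
27.95 [465.30802316 -72.67658471 245.22455574] [-86.44770662 -36.47420584  -0.33551331] [ -26.75063351  -41.31541074  136.94479589   23.08980901   54.5419463
 -126.07095873] 0.35413401992732485 [ -55.9  -16.3   16.1   59.8   14.8 -125.1]
seg 5 dist/row 18.4 deg/row 1.7
seg 5 dist/row 0.0 deg/row 0.0
27.95 [465.3 -72.7 245.2] [-86.4 -36.5  -0.3]
[[-0.006,0.017,-0.003,0.008,-0.026,-0.011],[-0.012,0.034,-0.006,0.016,-0.052,-0.023],[-0.019,0.051,-0.008,0.024,-0.078,-0.034],[-0.025,0.068,-0.011,0.032,-0.104,-0.046],[-0.031,0.085,-0.014,0.04,-0.13,-0.057],[-0.031,0.085,-0.014,0.04,-0.13,-0.057],[-0.031,0.085,-0.014,0.04,-0.13,-0.057],[-0.031,0.085,-0.014,0.04,-0.13,-0.057],[-0.031,0.085,-0.014,0.04,-0.13,-0.057],[-0.031,0.085,-0.014,0.04,-0.13,-0.057]]
```

Request:
arm_command(increments=[[-0.006, 0.018, 0, 0, 0, 0], [-0.013, 0.036, 0, 0, 0, 0], [-0.02, 0.054, 0, 0, 0, 0], [-0.026, 0.072, 0, 0, 0, 0], [-0.032, 0.088, 0, 0, 0, 0], [-0.032, 0.088, 0, 0, 0, 0], [-0.032, 0.088, 0, 0, 0, 0], [-0.032, 0.088, 0, 0, 0, 0], [-0.032, 0.088, 0, 0, 0, 0], [-0.032, 0.088, 0, 0, 0, 0]])

```text
time: 29.2
tool_pos: [492.0, -67.0, 154.9]
tcp_rot: [-86.3, -36.3, -0.7]
ft_force: [0.5, -0.1, 0.3]
finger_gap: 0.6
```

Run:
```python
from bench import r
from h import *
L=loadL()
s=r.sense();print(s["time"],s["tool_pos"],s["tcp_rot"],s["joint_pos"],s["ft_force"],np.round(s["qd"],1))
th=np.radians(40); R=R_rpy([-90,0,L[2]])*Ro.from_rotvec([0,0,-th]); d=R.apply([0,1,0])
con=L2W(L,[-39,-170,56])[0]-d*72.6
K,T=cam(r,"wrist");im=r.snapshot("wrist")[:,:,::-1].copy()
N=[[-57,-190,54],[-57,-146,54],[-13,-190,54],[-13,-146,54],[-38,-202,148],[-38,-136,148]]
for p in proj(K,T,L2W(L,N)): cv2.circle(im,tuple(np.round(p).astype(int)),3,(0,255,0),1)
cv2.imwrite("pics/w12.png",im)
im=r.snapshot("scene")[150:400,200:500,::-1]; cv2.imwrite("pics/s12.png",cv2.resize(im,None,fx=2.4,fy=2.4,interpolation=cv2.INTER_CUBIC))
plan(r,[(5,con,R),(5,con,R)])
```

```text
29.2 [491.97337676 -67.02605795 154.9133755 ] [-86.31196535 -36.30788449  -0.65789625] [ -23.64762854  -27.09775064  138.20909172   27.2393761    39.31545088
 -130.91676903] [ 0.46949946 -0.11572418  0.30378692] [ 0.   0.3  0.1  0.   0.  -0. ]
seg 5 dist/row 11.6 deg/row 1.8
seg 5 dist/row 0.0 deg/row 0.0
29.3 [491.9 -67.  154.7] [-86.3 -36.3  -0.7]
[[0.001,0.011,-0.002,0.008,-0.027,-0.012],[0.002,0.023,-0.005,0.016,-0.054,-0.024],[0.003,0.034,-0.007,0.024,-0.081,-0.036],[0.004,0.045,-0.009,0.032,-0.108,-0.048],[0.005,0.056,-0.012,0.04,-0.135,-0.06],[0.005,0.056,-0.012,0.04,-0.135,-0.06],[0.005,0.056,-0.012,0.04,-0.135,-0.06],[0.005,0.056,-0.012,0.04,-0.135,-0.06],[0.005,0.056,-0.012,0.04,-0.135,-0.06],[0.005,0.056,-0.012,0.04,-0.135,-0.06]]
```

View pics/w12.png

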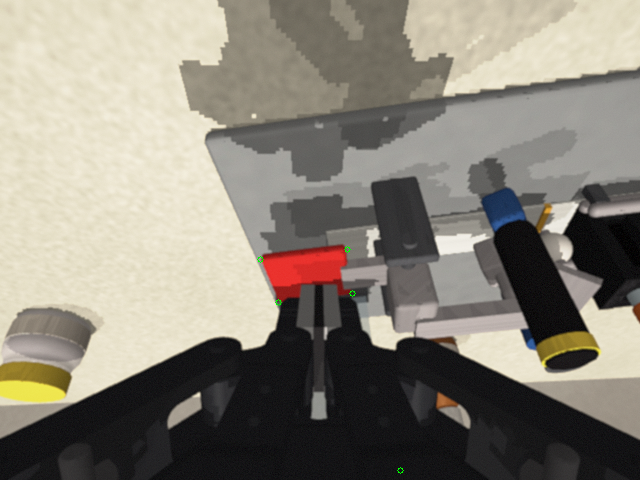

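View pics/s12.png

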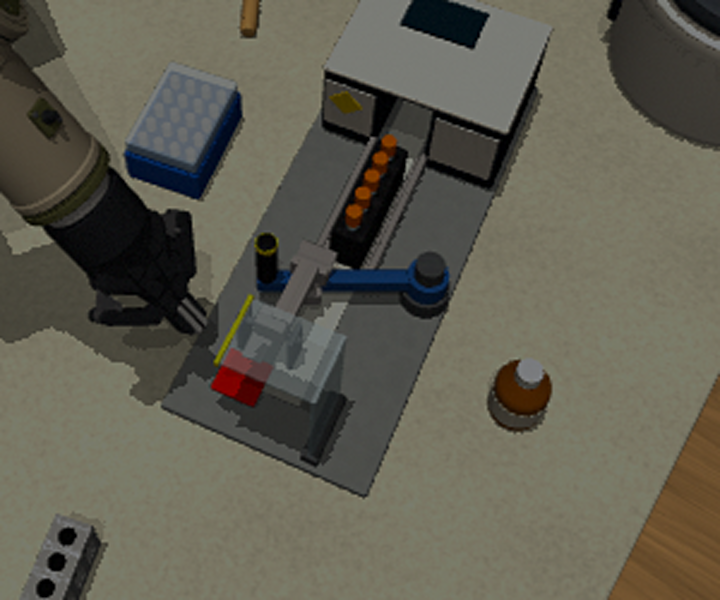

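Request:
arm_command(increments=[[0.001, 0.008, -0.002, 0.008, -0.027, -0.012], [0.002, 0.016, -0.005, 0.016, -0.054, -0.024], [0.003, 0.024, -0.007, 0.024, -0.081, -0.036], [0.004, 0.032, -0.009, 0.032, -0.108, -0.048], [0.005, 0.04, -0.012, 0.04, -0.135, -0.06], [0.005, 0.044, -0.012, 0.04, -0.135, -0.06], [0.005, 0.046, -0.012, 0.04, -0.135, -0.06], [0.005, 0.046, -0.012, 0.04, -0.135, -0.06], [0.005, 0.046, -0.012, 0.04, -0.135, -0.06], [0.005, 0.046, -0.012, 0.04, -0.135, -0.06]])

```text
time: 30.55
tool_pos: [524.3, -72.1, 124.0]
tcp_rot: [-90.2, -39.6, 8.8]
ft_force: [-0.9, 0.0, 0.1]
finger_gap: 0.3
```

```bash
cat > look.py <<'E'
import sys
from bench import r
from h import *
n=sys.argv[1]
L=loadL()
s=r.sense();print(s["time"],np.round(s["tool_pos"],1),np.round(s["tcp_rot"],1),np.round(s["joint_pos"],1),np.round(s["ft_force"],1),np.round(s["qd"],1))
R=R_rpy(s["tcp_rot"]); d=R.apply([0,1,0]); tip=np.array(s["tool_pos"])+72.6*d
c,sn=np.cos(np.radians(L[2])),np.sin(np.radians(L[2])); q=tip-[L[0],L[1],0]
print("tip own",c*q[0]+sn*q[1],-sn*q[0]+c*q[1],tip[2])
cv2.imwrite(f"pics/w{n}.png",r.snapshot("wrist")[:,:,::-1])
im=r.snapshot("scene")[150:400,200:500,::-1]; cv2.imwrite(f"pics/s{n}.png",cv2.resize(im,None,fx=2.4,fy=2.4,interpolation=cv2.INTER_CUBIC))
th=np.radians(40); R=R_rpy([-90,0,L[2]])*Ro.from_rotvec([0,0,-th]); d=R.apply([0,1,0])
con=L2W(L,[-39,-170,56])[0]-d*72.6
plan(r,[(5,con,R),(5,con,R)])
E
python3 look.py 13
```

```text
30.55 [524.3 -72.1 124. ] [-90.2 -39.6   8.8] [ -24.6  -16.1  135.3   40.1   32.7 -152.2] [-0.9  0.   0.1] [-0.   0.1  0.   0.1  0.  -0. ]
tip own -44.22047741960277 -166.36114781345566 68.00708659987914
seg 5 dist/row 2.8 deg/row 0.1
seg 5 dist/row 0.0 deg/row 0.0
30.65 [524.3 -72.1 123.9] [-90.2 -39.6   8.8]
[[-0.001,0.003,-0.001,0.001,-0.001,-0.002],[-0.002,0.005,-0.002,0.002,-0.001,-0.003],[-0.002,0.008,-0.002,0.004,-0.002,-0.005],[-0.003,0.01,-0.003,0.005,-0.003,-0.006],[-0.004,0.013,-0.004,0.006,-0.003,-0.008],[-0.004,0.013,-0.004,0.006,-0.003,-0.008],[-0.004,0.013,-0.004,0.006,-0.003,-0.008],[-0.004,0.013,-0.004,0.006,-0.003,-0.008],[-0.004,0.013,-0.004,0.006,-0.003,-0.008],[-0.004,0.013,-0.004,0.006,-0.003,-0.008]]
```

View pics/w13.png

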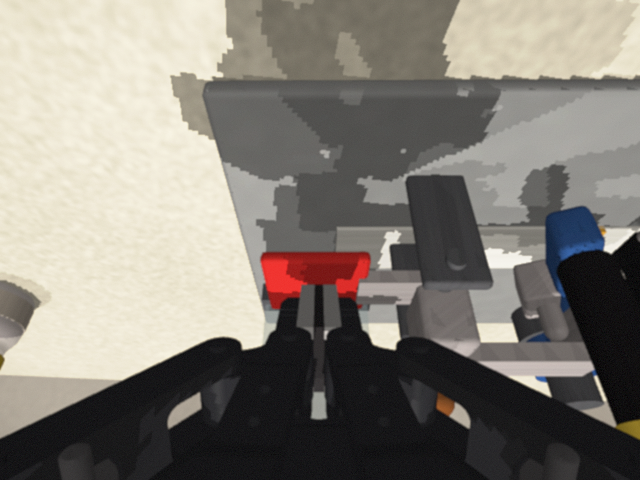

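View pics/s13.png

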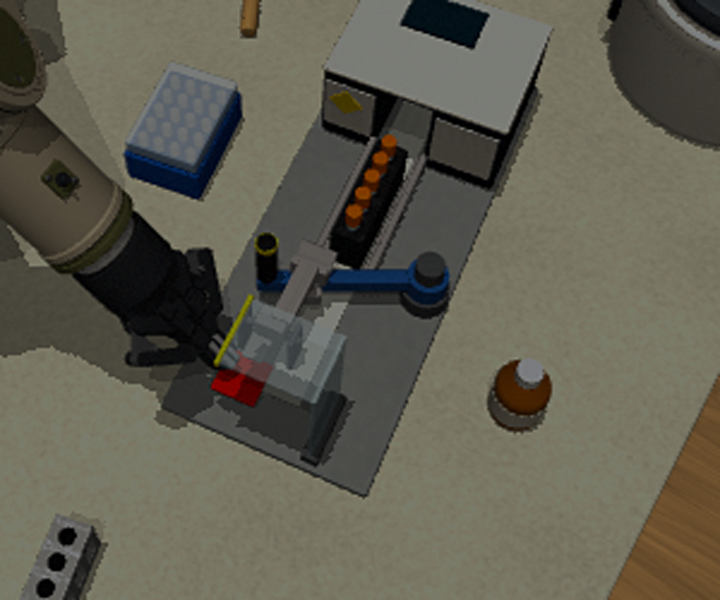

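Request:
arm_command(increments=[[0, 0, 0, 0, 0.1, 0], [0, 0, 0, 0, 0.2, 0], [-0.001, 0.003, -0.001, 0, 0.2, 0], [-0.002, 0.006, -0.002, 0, 0.2, 0], [-0.003, 0.009, -0.003, 0, 0.2, 0], [-0.004, 0.012, -0.004, 0, 0.2, 0], [-0.004, 0.013, -0.004, 0, 0.2, 0], [-0.004, 0.013, -0.004, 0, 0.2, 0], [-0.004, 0.013, -0.004, 0, 0.2, 0], [-0.004, 0.013, -0.004, 0, 0.2, 0]])

```text
time: 31.9
tool_pos: [530.6, -75.4, 111.9]
tcp_rot: [-80.9, -38.7, -5.9]
ft_force: [-3.3, 0.7, 5.5]
finger_gap: 0.5
```

```bash
python3 look.py 14
```

```text
31.9 [530.6 -75.4 111.9] [-80.9 -38.7  -5.9] [ -24.7  -12.9  134.3   42.6   31.  -143.8] [-3.3  0.7  5.5] [-0.  -0.   0.   0.1  0.1  0. ]
tip own -38.4448764923457 -170.68262679542428 55.94332667173997
seg 5 dist/row 0.2 deg/row 2.3
seg 5 dist/row 0.0 deg/row 0.0
32.0 [530.6 -75.5 111.9] [-80.9 -38.7  -5.9]
[[-0.0,-0.0,0.0,0.001,-0.04,-0.001],[-0.0,-0.0,0.0,0.003,-0.081,-0.002],[-0.001,-0.0,0.0,0.004,-0.121,-0.004],[-0.001,-0.0,0.0,0.006,-0.162,-0.005],[-0.001,-0.0,0.0,0.007,-0.202,-0.006],[-0.001,-0.0,0.0,0.007,-0.202,-0.006],[-0.001,-0.0,0.0,0.007,-0.202,-0.006],[-0.001,-0.0,0.0,0.007,-0.202,-0.006],[-0.001,-0.0,0.0,0.007,-0.202,-0.006],[-0.001,-0.0,0.0,0.007,-0.202,-0.006]]
```

View pics/w14.png

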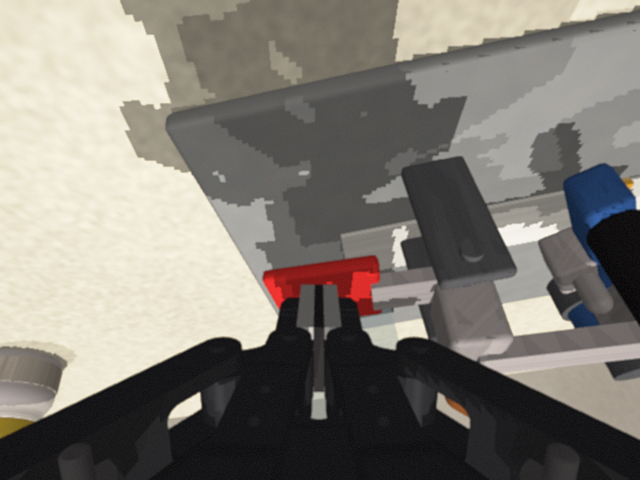

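The tip is on the paddle with 5.5 N of reaction. Now I'll press.

Request:
arm_command(increments=[[-0.001, 0.001, 0, 0, 0, 0], [-0.002, 0.002, 0, 0, 0, 0], [-0.003, 0.003, 0, 0, 0, 0], [-0.003, 0.004, 0, 0, 0, 0], [-0.004, 0.005, 0, 0, 0, 0], [-0.005, 0.005, 0, 0, 0, 0], [-0.005, 0.006, 0, 0, 0, 0], [-0.005, 0.006, 0, 0, 0, 0], [-0.005, 0.006, 0, 0, 0, 0], [-0.005, 0.006, 0, 0, 0, 0]])

```text
time: 33.25
tool_pos: [530.1, -74.4, 103.8]
tcp_rot: [-80.9, -38.7, -5.9]
ft_force: [1.6, 0.7, 4.1]
finger_gap: 0.2
```

```bash
python3 look.py 15
```

```text
33.25 [530.1 -74.4 103.8] [-80.9 -38.7  -5.9] [ -24.6  -11.8  134.5   43.9   30.1 -145.2] [1.6 0.7 4.1] [ 0.  -0.   0.   0.   0.1  0.2]
tip own -38.809533718470476 -169.55118862616646 47.790137035673396
seg 5 dist/row 1.6 deg/row 2.3
seg 5 dist/row 0.0 deg/row 0.0
33.35 [530.1 -74.4 103.7] [-80.9 -38.7  -6. ]
[[0.001,-0.001,0.0,0.001,-0.041,-0.001],[0.002,-0.003,0.0,0.003,-0.081,-0.003],[0.003,-0.004,0.0,0.004,-0.122,-0.004],[0.004,-0.005,0.0,0.006,-0.163,-0.005],[0.005,-0.006,0.0,0.007,-0.203,-0.007],[0.005,-0.006,0.0,0.007,-0.203,-0.007],[0.005,-0.006,0.0,0.007,-0.203,-0.007],[0.005,-0.006,0.0,0.007,-0.203,-0.007],[0.005,-0.006,0.0,0.007,-0.203,-0.007],[0.005,-0.006,0.0,0.007,-0.203,-0.007]]
```

View pics/s15.png

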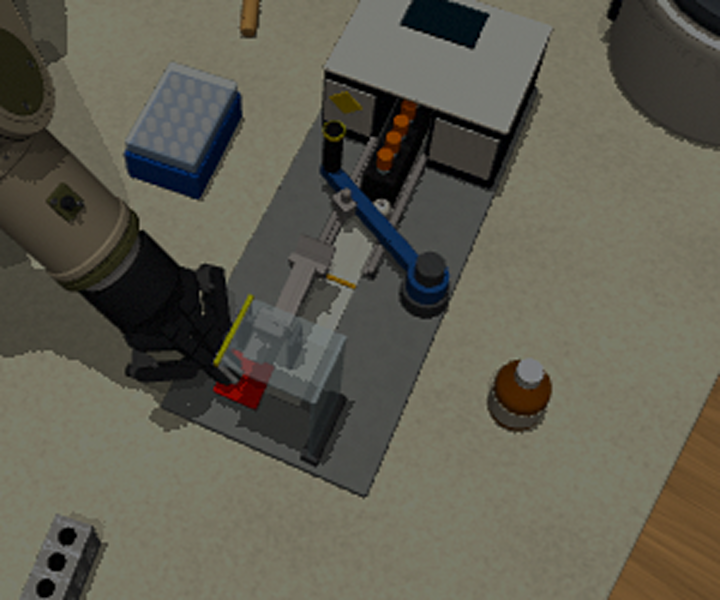

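It fired. I'll hold while the arm finishes its swing, then back straight out.

Request:
arm_command(increments=[[0, 0, 0, 0, 0, 0], [0, 0, 0, 0, 0, 0], [0, 0, 0, 0, 0, 0], [0, 0, 0, 0, 0, 0], [0, 0, 0, 0, 0, 0], [0, 0, 0, 0, 0, 0], [0, 0, 0, 0, 0, 0], [0, 0, 0, 0, 0, 0], [0, 0, 0, 0, 0, 0], [0, 0, 0, 0, 0, 0]])

```text
time: 34.6
tool_pos: [529.9, -74.3, 103.5]
tcp_rot: [-80.9, -38.6, -5.9]
ft_force: [2.4, -0.6, 3.8]
finger_gap: 0.2
```

Request:
arm_command(increments=[[0.002, -0.006, 0, 0, 0, 0], [0.003, -0.015, 0, 0, 0, 0], [0.003, -0.025, 0, 0, 0, 0], [0.003, -0.035, 0, 0, 0, 0], [0.003, -0.045, 0, 0, 0, 0], [0.003, -0.055, 0, 0, 0, 0], [0.003, -0.065, 0, 0, 0, 0], [0.003, -0.07, 0, 0, 0, 0], [0.003, -0.07, 0, 0, 0, 0], [0.003, -0.07, 0, 0, 0, 0]])

```text
time: 35.85
tool_pos: [487.9, -81.0, 158.9]
tcp_rot: [-80.8, -38.6, -6.0]
ft_force: [0.7, -0.4, -0.1]
finger_gap: 0.4
```

```bash
python3 look.py 16
python3 - <<'E'
from bench import r
from h import *
L=loadL()
r.snapshot("scene");K,T=cam(r,"scene")
for d in r.spot_point("scene","rack_mid")[:2]:
    p=atz(K,T,d["position"],52);print(d["conf"],d["position"],p)
for c in("scene","top"):
  K,T=cam(r,c)
  print(proj(K,T,L2W(L,[[0,138+k*22.5,94] for k in(-2,-1,0)])).round(1).tolist(), proj(K,T,L2W(L,[-49.2,77.5,120])).round(1))
im=r.snapshot("top")[180:290,200:410,::-1]; cv2.imwrite("pics/t16.png",cv2.resize(im,None,fx=3.8,fy=3.8,interpolation=cv2.INTER_CUBIC))
im=r.snapshot("scene")[150:270,310:430,::-1]; cv2.imwrite("pics/s16c.png",cv2.resize(im,None,fx=5,fy=5,interpolation=cv2.INTER_CUBIC))
E
```

```text
35.85 [487.9 -81.  158.9] [-80.8 -38.6  -6. ] [ -28.8  -28.1  139.5   35.8   41.2 -137.7] [ 0.7 -0.4 -0.1] [ 0.1  0.4 -0.2 -0.  -0.   0.1]
tip own -81.57031634848082 -169.40209254419358 102.88210191856008
seg 5 dist/row 12.6 deg/row 2.3
seg 5 dist/row 0.0 deg/row 0.0
35.95 [488.  -80.9 158.9] [-80.8 -38.6  -5.9]
[[0.0,0.013,-0.0,0.001,-0.041,-0.002],[0.001,0.025,-0.0,0.003,-0.081,-0.003],[0.001,0.038,-0.0,0.004,-0.122,-0.005],[0.002,0.051,-0.0,0.005,-0.163,-0.007],[0.002,0.063,-0.0,0.006,-0.204,-0.008],[0.002,0.063,-0.0,0.006,-0.204,-0.008],[0.002,0.063,-0.0,0.006,-0.204,-0.008],[0.002,0.063,-0.0,0.006,-0.204,-0.008],[0.002,0.063,-0.0,0.006,-0.204,-0.008],[0.002,0.063,-0.0,0.006,-0.204,-0.008]]
0.87 [363.8, 209.0] [565.23749374 238.52503034  52.        ]
[[359.4, 212.0], [362.9, 204.9], [366.3, 198.0]] [[338.1 203.4]]
[[286.6, 237.6], [278.4, 238.8], [270.1, 240.1]] [[294.6 253.2]]
```

View pics/s16.png

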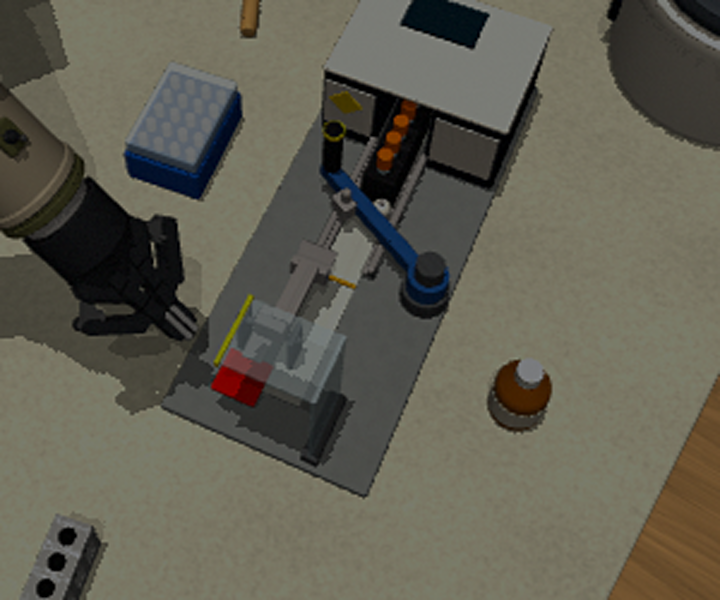

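View pics/t16.png

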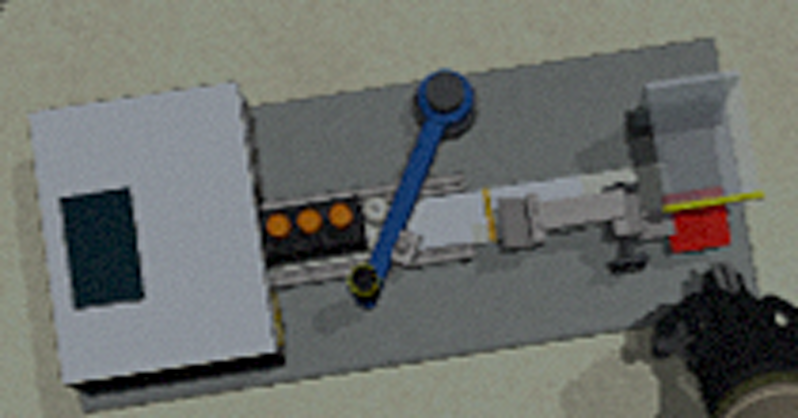

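View pics/s16c.png

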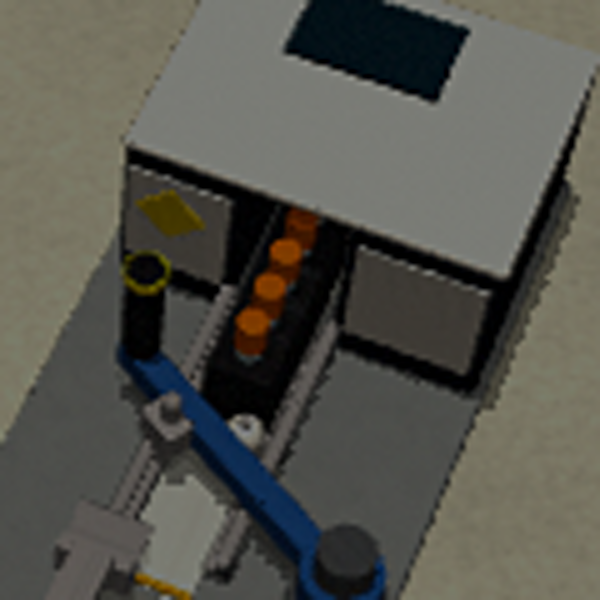

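The arm is back at its forward stop, with the post at (364,281) in the top crop, the same as at the start. The paddle is up, the rack stands upright in the inlet, and the gripper is clear. Handing in.

```bash
python3 -c "
from bench import r
print(r.hand_in(), r.sense()['time'])"
```

```text
the job is handed in; nothing more can be done
the job is handed in; nothing more can be done
```

The rack loader job is done and handed in, at about 36 s of the 64 s allowed. I pinched the grip post and swung the arm back to about 1.02 rad, where the sear held it. I then stood the black rack between the rails at the lane spot and let go. Finally I leaned in under the guard and pressed the paddle at about 4–6 N, and the arm drove the rack into the inlet.

- **Final state:** the last pictures show the arm at its forward stop in the same place as at the start, the paddle up and the rack upright in the mouth of the inlet. The gripper is clear and reads no force. The bystanders that show in those pictures look unmoved; the jar was out of view in the last ones.
- **Rack depth:** the cameras disagree slightly on the rack's centre. The top camera gives own y of about 130 mm and the scene camera about 132 mm. With the top camera's known 2–3 mm offset, that puts it at or near the low end of the 132–145 mm expected.
- **Joint limit:** on the way to the trigger the last joint came within 0.1° of its range, at -152.2°. I turned it back before pressing.

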